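# Prise open the gauge block, draw out the gauge and show it to the lamp

## Task

Prise up the front edge of the gauge block's dust cover with the pin of the brass punch, not with the fingers, tip the cover right back, and lay the punch down flat on the bench. Then draw the steel go/no-go gauge out of its slot and show it to the lamp: hold it upright and still at the viewing spot above the white plate, one flat face square to the way the lamp shines. The job finishes while the gripper still holds the gauge there; leave the three orange carabiners and the chrome screwgate where they lie.

Things in the scene. Friction and masses are not known exactly. Their poses are not given: they have to be found in the camera images.
- block: Black plastic gauge block, 104 x 80 mm (x by y), on a 130 x 110 x 6 mm aluminium plate screwed to the bench; it does not move. Origin: centre of its underside on the bench; its front (the prising side) faces -x of its own frame, z up. Its flat deck is 42 mm above the bench.
- cover (a joint): Angle of the dust cover: 0 shut, grows as its front edge lifts, stop at 2.25 rad (tipped right back). Two ball catches hold it shut: lifting the front edge takes about 3 N over the first 7 mm, then the cover (60 g) is almost free. Below about 1.2 rad it falls shut, beyond about 1.3 rad it falls back by itself to the stop.
- cover_edge (a point): Middle of the lower front edge of the grey plastic dust cover, a thin shell 92 mm long (x), 64 mm wide, with skirts, its top 73 mm above the bench when shut. Shut, this point is at x = -45 mm, z = 42.5 mm in the block's frame. It moves with the cover about the hinge axis, which runs along y at the far edge of the deck (x = +47 mm, z = 47 mm in the block's frame).
- groove (a point): Centre of the prising groove under the middle of the cover's front edge, 36 mm above the bench; the block's axes. It is cut in the deck along the block's x from the front face (x = -52 mm) to x = -28 mm, 18 mm wide; its floor is 30 mm, the cover's edge over it 42.5 mm above the bench: too narrow for a finger, right for the punch's pin.
- punch_grip (a point): Brass pin punch lying flat on the bench, 120 mm long, 110 g: this point is the middle of its eight-sided shank (75 mm long, 14 mm across flats), 7 mm above the bench when lying. Its x axis runs along the punch towards the pin.
- punch_tip (a point): End of the punch's pin, 82.5 mm from punch_grip along its x axis. The pin is 35 mm long and 6 mm thick; a 10 mm taper joins it to the shank.
- gauge_center (a point): Centre of the steel go/no-go gauge, a flat blade 58 mm tall (z), 8 mm thick (y, across the flat faces), 110 g. At first it stands loose, hidden under the cover, in a slot (26 x 10.5 mm) in the middle of the deck: the lower 34 mm (22 to 24 mm wide) in the slot, the upper 24 mm a grip tab 32 mm wide (x) standing on the deck, so the centre is 5 mm below the deck. Lifts straight up.
- light: Small bench light, fixed and on: grey cast base 120 x 100 mm, 38 mm high, red rocker switch, bent stem, lamp head up to 0.34 m. Origin: centre of the base's underside; x points level the way the lamp shines. Lens 76 mm across, centre at x = 75, z = 270 mm, looking 40 degrees down. A white viewing plate 100 x 100 x 3 mm lies on the bench, centre at x = 195 mm.
- view_spot (a point): The viewing spot in the lamp's beam: straight above the centre of the white viewing plate, 170 mm above the bench, 156 mm from the lens. The light's axes: x points level, away from the lamp.
- carabiner_a: The first of three orange aluminium carabiners, 105 x 60 mm, 10 mm thick, lying flat; origin: about its middle, on the bench. Leave it alone.
- carabiner_b: The second of three orange aluminium carabiners, 105 x 60 mm, 10 mm thick, lying flat; origin: about its middle, on the bench. Leave it alone.
- carabiner_c: The third of three orange aluminium carabiners, 105 x 60 mm, 10 mm thick, lying flat; origin: about its middle, on the bench. Leave it alone.
- screwgate: Chrome steel screwgate carabiner, 105 x 60 mm, up to 15 mm thick, lying flat; origin: about its middle, on the bench. Leave it alone.
Not all that is in view belongs to the job. What is shaped like the part that bears punch_grip but red is not meant.

How it is judged (in metres and radians):
On the way, in this order (a step that is already met when the one before it is completed fails the run):
1. the cover's front edge is prised up out of its catches by the punch (value of joint cover above 0.2 rad and contact force between punch and cover above 0.1 N).
2. the cover is tipped right back (value of joint cover above 1.9 rad), for 0.1 s.
3. the punch is laid down flat on the bench and let go (height (world z) of punch_grip below 0.013 m and height (world z) of punch_tip below 0.02 m and contact force between the fingers and punch below 0.05 N and linear speed of punch below 0.03 m/s), for 0.2 s.
4. the gauge is drawn up out of its slot in the gripper (z of gauge_center in the frame of block above 0.08 m and contact force between the fingers and gauge above 2 N), for 0.1 s.
At the end, for the whole second after the job is handed in: Gauge held still, centre within 30 mm of view_spot along each of the light's axes on each axis, within 0.25 rad of upright, flat faces within 0.25 rad of square to the lamp's level direction, not touching the light; cover beyond 1.9 rad; punch flat on the bench, released (all of step 3 and value of joint cover above 1.9 rad and x of gauge_center in the frame of view_spot between -0.03 and 0.03 m and y of gauge_center in the frame of view_spot between -0.03 and 0.03 m and z of gauge_center in the frame of view_spot between -0.03 and 0.03 m and angle between the y axis of gauge_center and the x axis of view_spot, either way round below 0.25 rad and angle between gauge_center's own z axis and vertical below 0.25 rad and contact force between the fingers and gauge above 2 N and contact force between gauge and light below 0.05 N and linear speed of gauge below 0.02 m/s); the arm keeps its last pose, push and grip.
It fails at once if a finger lifts or pushes the cover before the punch has prised it up (value of joint cover below 0.2 rad and contact force between the fingers and cover above 1.5 N).
It fails at once if a carabiner or the screwgate is shifted more than 30 mm (distance of any of carabiner_a, carabiner_b, carabiner_c, screwgate from where it was at the start of the episode above 0.03 m).
It also fails if it takes over 61 s, if anything falls off the work surface, if the arm or the gripper's body presses on something with over 40 N, if the wrist force passes 120 N, or if a joint passes its speed limit or range.

## Robot

A 6-joint arm with a two-finger parallel gripper is mounted at the origin on the work surface. World frame = base frame: x ahead of the robot, y to its left, z up, the work surface at z = 0. Lengths are in m, angles in degrees, forces in N, time in s.
With the tool pointing down it reaches from about 0.25 to 0.775 m from the base axis. Payload 4 kg.
Tool frame: the origin (TCP) lies between the finger pads; the fingertips stand 22 mm ahead of it and the grasp point (between the pads) lies 3 mm ahead of it; z points along the fingers, y is the direction in which the jaws open and shut (so a half turn about z gives the same grasp; the last joint's range is limited). The gripper opens to 85 mm and grips with 20 to 120 N. Pads are 22 mm wide; open, the fingers measure 114 mm over their backs; the gripper's body (76 mm by 85 mm) begins 54 mm behind the grasp point. The pads swing forward as they close: fully open they stand 13 mm farther back than shut.
Start: joints at [-81.881, 4.996, 78.535, -0, 96.463, -5.907], TCP at [0.133, -0.534, 0.253] pointing down, gripper open.
Joint ranges: [-177.83, 177.83], [-43.37, 116.18], [15.69, 146.23], [-61.86, 241.86], [9.47, 152.12], [-147.06, 147.06]. Speed limits (degrees/s): [159.86, 159.86, 180, 180, 180, 180].

## Interface

Orientations are given as [roll, pitch, yaw] about the fixed x, y, z axes, in that order (R = Rz(yaw) Ry(pitch) Rx(roll)).
In Python, from rig import env, optics gives the robot as it stands.
- The arm moves only by the shell command python3 -m crank 'ROWS' [OPENING] [FORCE]. ROWS is JSON, a list of rows, each an object with "dp": the shift along the tool's x, y, z in mm, a list of three; "angular": the turn, a rotation vector about the tool's x, y, z in rad, a list of three. A call has 1 to 5 rows; each row shifts and turns the pose as measured when the row begins, along the tool's axes as they then stand; what a row does not reach is not made up. A row lasts 1/12 s, in which the tool goes at most 41.7 mm and 7.16 degrees, less where a joint would pass 70% of its speed; a pose out of reach is approached as far as the arm can. A call with a gripper value outside its range is refused whole. OPENING is the gripper's target within -1 to 1 (shut at 1, half-way at 0, fully open at -1), set as the call begins (- or left out, the last holds). The fingers move at their own pace and stop on an object; FORCE is the grip in N (left out, the last holds). Time passes only in rows, so rows that do not move let the fingers close. It gives the time, the measured TCP pose, the force and the opening at its end, in the units of the state.
- env.read_state(): the state, without advancing time (a new reading comes with each control period).
- optics.read_camera(name): name is "scene" or "side" or "wrist"; returns (picture, depth): 400x640x3 uint8, red, green, blue; 400x640 float32, m along the optical axis (not along the pixel's ray), 0 where there is no reading.
- optics.calibration(name): a dict with "fx", "fy", "cx", "cy" (pixels), "camera_from_world" (4x4, takes a point from world to camera coordinates); the wrist camera has in their place "tool_from_camera" (4x4, takes a point from camera to tool coordinates, whose origin is the TCP and whose axes are the flange's). Camera axes: x right, y up, looking along -z (the intrinsics and any distortion apply to the point x, -y, -z); pixel columns grow to the right and rows downward; lengths in m; the calibration is good to about 2 mm. A picture is of the moment at which its call begins: read the wrist's pose just before it. calibration takes no time and is no camera call.
- env.finish_job(): hands the job in, once; it reports no verdict.
The state is a dict: "time": time; "joint_pos": joint angles; "dq": joint speeds; "joint_torque": joint torques, N m; "tcp_pos": TCP position; "orientation": TCP orientation; "contact_force": force on the tool from outside, world axes, zero at the start; "moment": the same for the moment, N m; "opening": finger opening in m.
Only numpy, scipy, OpenCV 4.12 (cv2) and the standard library are available. Lean on these libraries where they do the work, as an engineer would, in place of code of your own. Each camera call takes 0.05 s, during which the arm holds its last target.

## Working session

There is one attempt and no reset: what is moved stays moved. The work goes in short steps, Python scripts to look and compute and a shell command to move; the robot and the scene stay as the last step left them, time stands still between calls to the robot, and variables do not carry over. Pictures are saved under pics/ and viewed, and the job is handed in when it is done.

```bash
ls; mkdir -p pics
python3 - <<'E'
from rig import env, optics
import cv2, numpy as np
print(env.read_state())
for n in ["scene","side","wrist"]:
    p,d=optics.read_camera(n); cv2.imwrite(f"pics/a_{n}.png",p[:,:,::-1]); np.savez(f"pics/a_{n}.npz",p=p,d=d)
    print(n,optics.calibration(n), (d>0).mean())
E
```

```text
pics
{'time': 0.0, 'joint_pos': array([-8.18821795e+01,  5.04111298e+00,  7.86262094e+01, -1.62363200e-03,
        9.64643396e+01, -5.90870720e+00]), 'dq': array([0.06644879, 0.08093325, 0.06073901, 0.06424501, 0.11532993,
       0.02810964]), 'joint_torque': array([-4.47370167e-04, -3.51869953e+01, -3.13273680e+01, -1.31389634e-04,
        1.06397565e-02, -7.62264193e-06]), 'tcp_pos': array([ 0.13321156, -0.53314727,  0.252107  ]), 'orientation': array([-1.79868871e+02, -1.19486013e-02,  1.40263331e+01]), 'contact_force': array([ 0.18275079, -0.26285613,  0.35387042]), 'moment': array([ 0.02519818, -0.02959975,  0.04906087]), 'opening': 0.08561140539269693}
scene {'fx': 370.41293786569537, 'fy': 370.41293786569537, 'cx': 316.6358201349385, 'cy': 202.91867590920373, 'camera_from_world': array([[ 5.21985893e-01,  8.52953683e-01, -8.60969801e-04,
        -2.98335565e-01],
       [-5.38372194e-01,  3.30252633e-01,  7.75299025e-01,
         2.02582232e-01],
       [ 6.61578497e-01, -4.04231632e-01,  6.31593762e-01,
        -1.65376721e+00],
       [ 0.00000000e+00,  0.00000000e+00,  0.00
[... 230 characters left out ...]
,  0.4416804 ],
       [ 0.3855457 , -0.60180317,  0.69941937, -0.25843019],
       [-0.38947525,  0.58103704,  0.71463626, -1.1128549 ],
       [ 0.        ,  0.        ,  0.        ,  1.        ]])} 0.99609765625
wrist {'fx': 346.64377900528433, 'fy': 346.64377900528433, 'cx': 320.83537053734545, 'cy': 200.8154239118039, 'tool_from_camera': array([[ 1.40776539e-03,  9.61853606e-01,  2.73561069e-01,
         6.95286671e-02],
       [ 9.99998672e-01, -1.12932215e-03, -1.17531688e-03,
         8.65088465e-04],
       [-8.21544202e-04,  2.73562360e-01, -9.61853918e-01,
        -1.20365659e-01],
       [ 0.00000000e+00,  0.00000000e+00,  0.00000000e+00,
         1.00000000e+00]])} 0.99603515625
```

View pics/a_scene.png

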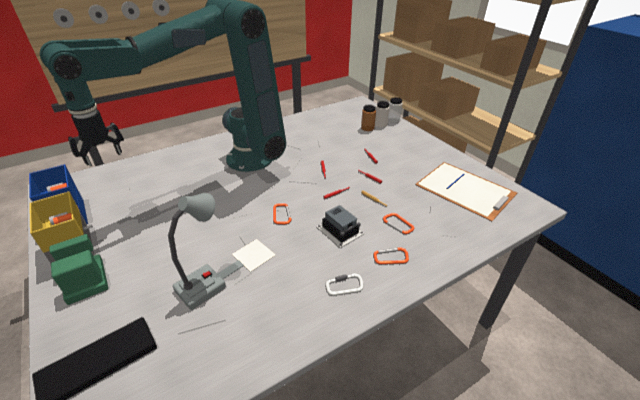

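View pics/a_side.png

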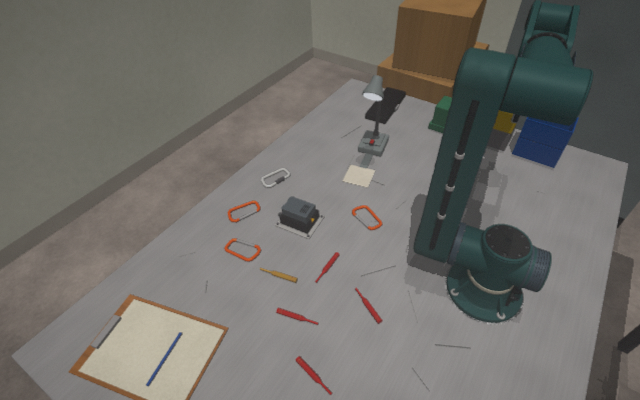

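View pics/a_wrist.png

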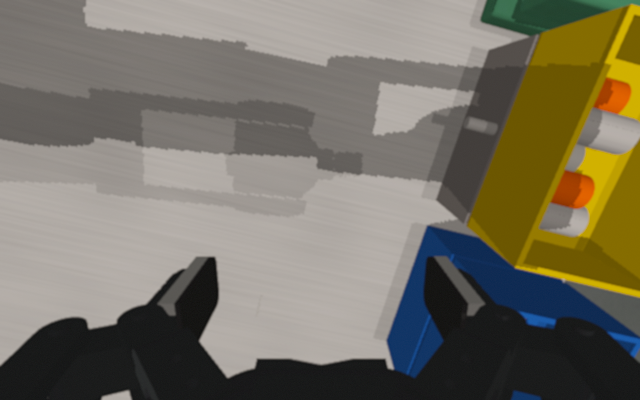

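The scene and side views both show the block (scene 340,225), the brass punch (374,199), three red decoys, the lamp (200,285) and the white plate (253,255). I'll measure these next.

```bash
cat > h.py <<'E'
from rig import env, optics
import cv2, numpy as np
from scipy.spatial.transform import Rotation as R
def cam(n,st=None):
    c=optics.calibration(n)
    K=np.array([[c['fx'],0,c['cx']],[0,c['fy'],c['cy']],[0,0,1]])
    if n=='wrist':
        T=np.eye(4);T[:3,:3]=R.from_euler('xyz',st['orientation'],degrees=True).as_matrix();T[:3,3]=st['tcp_pos']
        W=T@c['tool_from_camera']
    else: W=np.linalg.inv(c['camera_from_world'])
    return K,W,c
def ray(n,uv,st=None):
    K,W,c=cam(n,st); uv=np.atleast_2d(np.float64(uv))
    d=np.c_[(uv[:,0]-K[0,2])/K[0,0],-(uv[:,1]-K[1,2])/K[1,1],-np.ones(len(uv))]
    return W[:3,3],d@W[:3,:3].T
def plane(n,uv,z,st=None):
    o,d=ray(n,uv,st); t=(z-o[2])/d[:,2]; return o+d*t[:,None]
def cloud(n,depth,st=None):
    v,u=np.mgrid[:400,:640]; o,d=ray(n,np.c_[u.ravel(),v.ravel()],st)
    return (o+d*depth.reshape(-1,1)).reshape(400,640,3)
def proj(n,P,st=None):
    K,W,c=cam(n,st); q=(np.atleast_2d(P)-W[:3,3])@W[:3,:3]
    return np.c_[K[0,0]*q[:,0]/-q[:,2]+K[0,2], -K[1,1]*q[:,1]/-q[:,2]+K[1,2]]
E
python3 - <<'E'
from h import *
for n,(a,b,c,d) in {'scene':(150,150,450,310),'side':(220,120,420,300)}.items():
    z=np.load(f'pics/a_{n}.npz');p=z['p'];dd=z['d']
    im=cv2.resize(p[b:d,a:c],None,fx=800/(c-a)if n=='scene' else 3,fy=800/(c-a) if n=='scene' else 3,interpolation=cv2.INTER_CUBIC)
    cv2.imwrite(f'pics/a_{n}_crop.png',im[:,:,::-1])
    hsv=cv2.cvtColor(p,cv2.COLOR_RGB2HSV)
    C=cloud(n,dd)
    def rep(name,m,z):
        m=cv2.morphologyEx(m.astype(np.uint8),cv2.MORPH_CLOSE,np.ones((3,3)))
        k,l,s,ce=cv2.connectedComponentsWithStats(m)
        for i in range(1,k):
            if s[i,4]>25:
                P=plane(n,np.argwhere(l==i)[:,::-1],z)
                inw=(abs(P[:,0])<1)&(abs(P[:,1])<1)
                if inw.mean()<.9: continue
                r=cv2.minAreaRect(np.float32(P[:,:2]*1000))
                Q=C[l==i];print(n,name,s[i],ce[i].round(1),P.mean(0).round(3),'rect',np.round(r[0]),np.round(r[1]),round(r[2],1),'cloud',np.median(Q,0).round(3),Q[:,2].max().round(3))
    h,s_,v=hsv[...,0],hsv[...,1],hsv[...,2]
    rep('orange',((h>=4)&(h<=12)&(s_>150)&(v>120)),.005)
    rep('brass',((h>=13)&(h<=24)&(s_>100)&(v>90)),.007)
    rep('red',((h<=3)|(h>=177))&(s_>150)&(v>90),.007)
    rep('cream',((h>=15)&(h<=35)&(s_>10)&(s_<90)&(v>190)),.003)
    rep('dark',(v<75)&(s_<90),.03)
E
```

```text
scene orange [ 51 183  16   7  47] [ 58.6 186.3] [-0.194 -0.74   0.005] rect [-192. -741.] [25. 52.] 7.3 cloud [ 0.002 -0.707  0.116] 0.121
scene orange [273 204  18  20 100] [279.2 214.7] [ 0.421 -0.067  0.005] rect [418. -59.] [ 59. 113.] 69.9 cloud [ 0.425 -0.073  0.008] 0.014
scene orange [ 53 213  18  11 103] [ 61.9 218.2] [ 0.03  -0.742  0.005] rect [  29. -741.] [37. 55.] 3.3 cloud [ 0.194 -0.71   0.114] 0.121
scene orange [383 214  31  20 118] [400.3 222.4] [0.682 0.279 0.005] rect [680. 274.] [111.  64.] 13.5 cloud [0.684 0.287 0.008] 0.016
scene orange [374 248  35  16 143] [392.2 258. ] [0.798 0.144 0.005] rect [789. 147.] [111.  62.] 65.2 cloud [0.803 0.137 0.008] 0.013
scene brass [362 110  14  18 172] [368.2 118.4] [-0.019  0.677  0.007] rect [-18. 678.] [ 66. 194.] 50.2 cloud [0.076 0.597 0.064] 0.104
scene brass [479 140  13  14  72] [485.7 146.7] [0.494 0.963 0.007] rect [486. 971.] [ 45. 127.] 29.4 cloud [ 0.282  1.307 -0.207] -0.197
scene brass [362 191  25  15  71] [371.8 197.1] [0.517 0.281 0.007] rect [525. 283.] [119.  18.] 13.3 cloud [0.52  0.279 0.009] 0.016

[... 6673 characters left out ...]
 0.568 0.006] 0.009
side dark [365  87  41  52 831] [384.6 107.1] [ 0.664 -0.655  0.03 ] rect [ 664. -620.] [108. 413.] 6.2 cloud [ 0.658 -0.645  0.029] 0.981
side dark [300 205  10   8  34] [304.2 208.5] [0.602 0.046 0.03 ] rect [600.  45.] [22. 33.] 6.7 cloud [0.577 0.078 0.074] 0.981
side dark [279 207  40  26 536] [298.9 219.9] [0.587 0.096 0.03 ] rect [601.  80.] [126. 109.] 6.7 cloud [0.574 0.112 0.041] 0.981
side dark [534 247  17  19 102] [544.3 255.3] [-0.116 -0.188  0.03 ] rect [-109. -181.] [48. 51.] 7.4 cloud [-0.089 -0.02   0.204] 0.981
side dark [ 586  325   54   75 1175] [614.6 367.1] [-0.331  0.062  0.03 ] rect [-332.   46.] [279.  50.] 78.2 cloud [-0.627 -0.468 -0.748] 0.981
```

```bash
ls pics
```

```text
a_scene.npz
a_scene.png
a_scene_crop.png
a_side.npz
a_side.png
a_side_crop.png
a_wrist.npz
a_wrist.png
```

View pics/a_scene_crop.png

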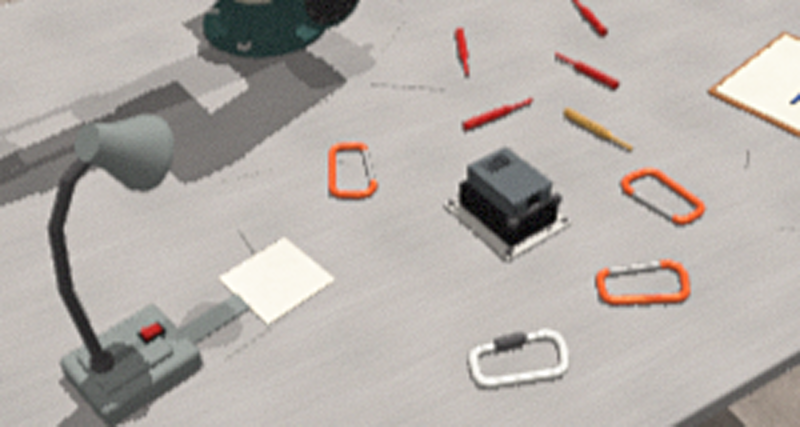

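View pics/a_side_crop.png

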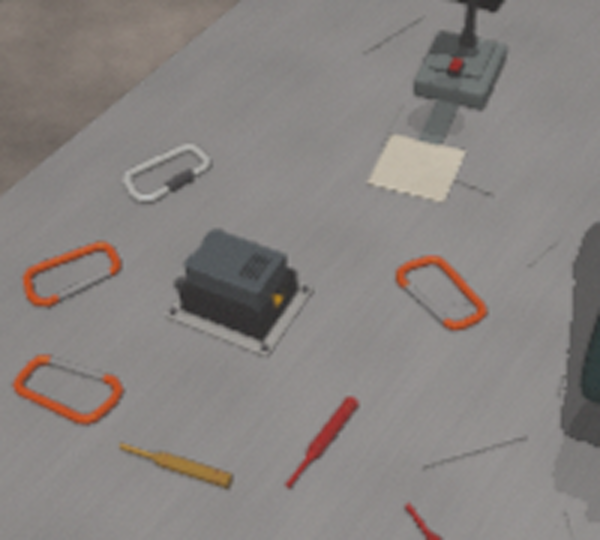

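```bash
python3 -m crank '[{"dp":[28,-29,-2],"angular":[0,0,0]},{"dp":[28,-29,-2],"angular":[0,0,0]},{"dp":[28,-29,-2],"angular":[0,0,0]},{"dp":[28,-29,-2],"angular":[0,0,0]},{"dp":[28,-29,-2],"angular":[0,0,0]}]' -1 60
python3 -m crank '[{"dp":[28,-29,-2],"angular":[0,0,0]},{"dp":[28,-29,-2],"angular":[0,0,0]},{"dp":[28,-29,-2],"angular":[0,0,0]},{"dp":[28,-29,-2],"angular":[0,0,0]},{"dp":[28,-29,-2],"angular":[0,0,0]}]'
python3 -m crank '[{"dp":[28,-29,-2],"angular":[0,0,0]},{"dp":[28,-29,-2],"angular":[0,0,0]},{"dp":[28,-29,-2],"angular":[0,0,0]},{"dp":[28,-29,-2],"angular":[0,0,0]},{"dp":[28,-29,-2],"angular":[0,0,0]}]'
```

```text
time: 0.57
tcp_pos: [0.233, -0.358, 0.2563]
orientation: [-179.4, 0.1, 13.3]
contact_force: [1.2, -0.5, 0.3]
opening: 0.0856
time: 0.98
tcp_pos: [0.3367, -0.1774, 0.2667]
orientation: [-179.3, 0.1, 13.0]
contact_force: [1.3, 0.3, -0.4]
opening: 0.0852
time: 1.4
tcp_pos: [0.4406, 0.003, 0.2783]
orientation: [-179.4, -0.0, 13.0]
contact_force: [1.9, -0.5, -0.1]
opening: 0.0855
```

```bash
python3 -m crank '[{"dp":[28,-29,0],"angular":[0,0,0]},{"dp":[28,-29,0],"angular":[0,0,0]},{"dp":[26,-28,0],"angular":[0,0,0]},{"dp":[0,0,0],"angular":[0,0,0]},{"dp":[0,0,0],"angular":[0,0,0]}]' -1 60
python3 - <<'E'
from h import *
st=env.read_state(); print(st['tcp_pos'],st['orientation'])
p,d=optics.read_camera('wrist'); cv2.imwrite("pics/b.png",p[:,:,::-1]); np.savez("pics/b.npz",p=p,d=d,tcp_pos=st['tcp_pos'],orientation=st['orientation'])
E
```

```text
time: 1.82
tcp_pos: [0.5036, 0.1178, 0.2767]
orientation: [-179.3, 0.1, 13.7]
contact_force: [-0.2, 0.0, -0.1]
opening: 0.0855
[0.50364551 0.11776419 0.27673327] [-1.79295394e+02  5.35084590e-02  1.37081225e+01]
```

View pics/b.png

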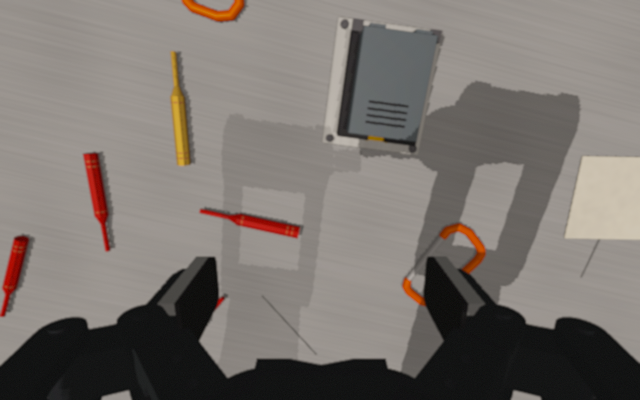

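The wrist view shows the block with its front at the bottom, a yellow groove mark at (376,139), plate screws at (343,22), (436,36), (413,149) and (328,138), and the punch with its pin up at (175,53)–(183,165).

Run:
```python
from h import *
z=np.load('pics/b.npz');st=dict(tcp_pos=z['tcp_pos'],orientation=z['orientation']);p=z['p']
hsv=cv2.cvtColor(p,cv2.COLOR_RGB2HSV);h,s,v=[hsv[...,i] for i in range(3)]
C=cloud('wrist',z['d'],st)
m=((h>=16)&(h<=28)&(s>120)&(v>80)).astype(np.uint8)
k,l,S,ce=cv2.connectedComponentsWithStats(m)
for i in range(1,k):
    if S[i,4]>20:
        uv=np.argwhere(l==i)[:,::-1]
        zz=.007 if S[i,4]>300 else .036
        P=plane('wrist',uv,zz,st);r=cv2.minAreaRect(np.float32(P[:,:2]*1000));print(S[i],ce[i].round(1),np.round(r[0],1),np.round(r[1],1),round(r[2],1),cv2.boxPoints(r).round(1).tolist(),C[l==i].mean(0).round(4),C[l==i].max(0).round(4))
sc=[(343.5,23),(436,36.5),(413,149),(328.5,137.5)]
S=plane('wrist',sc,.006,st);print(S.round(4),S.mean(0).round(4))
for a,b in((0,1),(1,2),(2,3),(3,0)):
    e=S[b]-S[a];print(np.linalg.norm(e).round(4),np.degrees(np.arctan2(e[1],e[0])).round(1))
# cover top cloud
m=(C[...,2]>.066)&(C[...,2]<.08)&(abs(C[...,0]-.61)<.1)&(abs(C[...,1]-.06)<.12)
Q=C[m];r=cv2.minAreaRect(np.float32(Q[:,:2]*1000));print('cover',r,cv2.boxPoints(r).round(1).tolist(),np.median(Q[:,2]))
im=cv2.resize(p[0:180,140:460],None,fx=2.5,fy=2.5,interpolation=cv2.INTER_CUBIC);cv2.imwrite('pics/b_c.png',im[:,:,::-1])
# cream plate: scene
for n,f in(('side','a_side'),('scene','a_scene')):
    zz=np.load(f'pics/{f}.npz')
    hs=cv2.cvtColor(zz['p'],cv2.COLOR_RGB2HSV)
    mm=(hs[...,2]>205).astype(np.uint8)
    c=np.array((358,175) if n=='side' else (253,255))
    k,l,S2,ce=cv2.connectedComponentsWithStats(mm);i=l[c[1],c[0]];print(n,S2[i])
    P=plane(n,np.argwhere(l==i)[:,::-1],.003);r=cv2.minAreaRect(np.float32(P[:,:2]*1000));print(r,P.mean(0).round(4))
    Cc=cloud(n,zz['d']); q=(Cc[...,2]>.03)&(Cc[...,2]<.042)&(abs(Cc[...,0]-.55)<.12)&(Cc[...,1]<-.3)&(Cc[...,1]>-.56)
    r=cv2.minAreaRect(np.float32(Cc[q][:,:2]*1000));print('base',r,q.sum(),Cc[q].mean(0))
    hh=hs[...,0];q=((hh<4)|(hh>176))&(hs[...,1]>150)&(Cc[...,2]>.03)&(Cc[...,2]<.06)&(Cc[...,1]<-.3)&(Cc[...,1]>-.56);print('switch',Cc[q].mean(0))
```

```text
[191   6  40  11  93] [210.2  12.4] [624.6 256.3] [ 4.5 36.8] 2.8 [[621.4000244140625, 274.6000061035156], [623.2000122070312, 237.8000030517578], [627.7999877929688, 238.0], [626.0, 274.79998779296875]] [0.6285 0.2654 0.0098] [0.6316 0.2848 0.0114]
[ 171   52   19  114 1191] [179.1 118. ] [524.4 285.3] [119.6  15.1] 12.8 [[464.3999938964844, 279.5], [467.70001220703125, 264.70001220703125], [584.4000244140625, 291.20001220703125], [581.0, 305.8999938964844]] [0.5173 0.2812 0.0131] [0.5829 0.3    0.397 ]
[367 136  17   5  63] [375.1 138.1] [549.4  73.2] [ 3.9 16.6] 5.9 [[546.5999755859375, 81.30000305175781], [548.2999877929688, 64.69999694824219], [552.2000122070312, 65.0999984741211], [550.5, 81.69999694824219]] [0.5491 0.0723 0.0304] [0.5516 0.0822 0.0418]
[[0.6517 0.1323 0.006 ]
 [0.6619 0.0366 0.006 ]
 [0.5461 0.0238 0.006 ]
 [0.5357 0.1189 0.006 ]] [0.5989 0.0779 0.006 ]
0.0963 -83.9
0.1166 -173.7
0.0957 96.2
0.1167 6.6
cover ((601.003173828125, 78.18887329101562), (94.10540008544922, 64.55595397949219), 6.4103779792785645) [[550.5999755859375, 105.0], [557.7999877929688, 40.900001525878906], [651.4000244140625, 51.400001525878906], [644.2000122070312, 115.5]] 0.07273209834681038
side [     0      0    640    400 255999]
((1074.6300048828125, -517.78955078125), (4578.73388671875, 2666.6884765625), 31.43832015991211) [ 0.7155 -0.199   0.003 ]
base ((586.9063720703125, -408.44415283203125), (96.45039367675781, 122.65007781982422), 13.260737419128418) 304 [ 0.58448117 -0.40617899  0.03568855]
switch [ 0.58220799 -0.38218953  0.04612816]
scene [232 239  44  33 753]
((547.6765747070312, -225.54769897460938), (104.62002563476562, 101.91327667236328), 12.70539379119873) [ 0.5499 -0.2264  0.003 ]
base ((593.89697265625, -415.8299560546875), (94.29714965820312, 112.19080352783203), 11.680225372314453) 624 [ 0.59868682 -0.41741991  0.03576818]
switch [ 0.58672736 -0.38694651  0.04318126]
```

View pics/b_c.png

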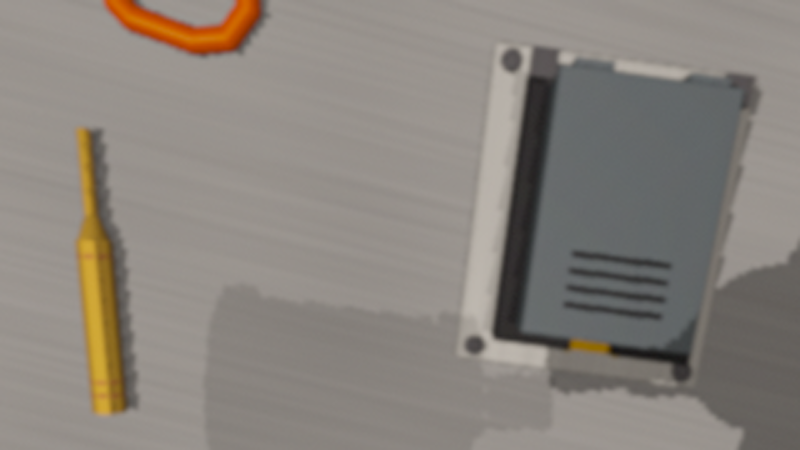

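```bash
python3 -m crank '[{"dp":[5,-20,25],"angular":[-0.006,0,0.008]},{"dp":[5,-20,25],"angular":[-0.006,0,0.008]},{"dp":[5,-20,25],"angular":[0,0,0]},{"dp":[5,-20,25],"angular":[0,0,0]},{"dp":[5,-20,25],"angular":[0,0,0]}]' -0.3 100
python3 -m crank '[{"dp":[5,-20,25],"angular":[0,0,0]},{"dp":[5,-20,25],"angular":[0,0,0]},{"dp":[3,-16,25],"angular":[0,0,0]},{"dp":[0,0,0],"angular":[0,0,0]},{"dp":[0,0,0],"angular":[0,0,0]}]'
python3 - <<'E'
from h import *
st=env.read_state(); print(st['tcp_pos'],st['orientation'])
p,d=optics.read_camera('wrist'); cv2.imwrite("pics/c.png",p[:,:,::-1]); np.savez("pics/c.npz",p=p,d=d,tcp_pos=st['tcp_pos'],orientation=st['orientation'])
hsv=cv2.cvtColor(p,cv2.COLOR_RGB2HSV);h,s,v=[hsv[...,i] for i in range(3)]
m=((h>=16)&(h<=28)&(s>120)&(v>80)).astype(np.uint8)
k,l,S,ce=cv2.connectedComponentsWithStats(m);i=1+S[1:,4].argmax();uv=np.argwhere(l==i)[:,::-1]
P=plane('wrist',uv,.007,st);r=cv2.minAreaRect(np.float32(P[:,:2]*1000));print(S[i],r)
E
```

```text
time: 2.28
tcp_pos: [0.5102, 0.2151, 0.157]
orientation: [179.8, -1.0, 11.8]
contact_force: [0.8, 0.5, 0.2]
opening: 0.0556
time: 2.7
tcp_pos: [0.5087, 0.2682, 0.0734]
orientation: [179.6, -0.4, 11.4]
contact_force: [1.0, 0.1, 1.0]
opening: 0.0557
[0.50870113 0.26822518 0.07336495] [179.61319157  -0.40480856  11.44831437]
[ 281   83   29  215 3990] ((523.6107788085938, 284.87738037109375), (123.24955749511719, 14.013702392578125), 12.88001823425293)
```

View pics/c.png

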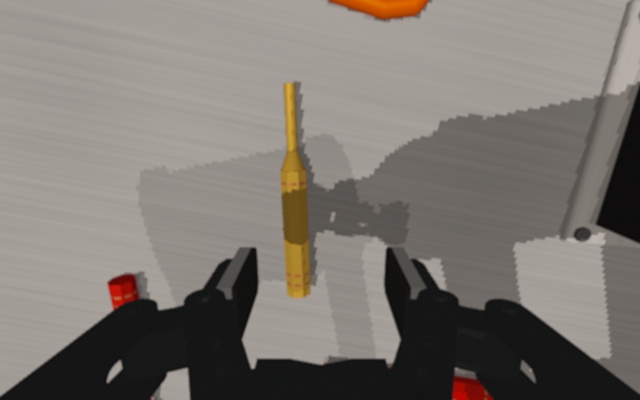

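The view shows the punch between the open fingers at (295,230), with its shank slightly left of the tool centre. I'll correct by about 13 mm in -y and then descend.

```bash
python3 -m crank '[{"dp":[-2,-7,8],"angular":[0.007,-0.007,-0.025]},{"dp":[-2,-6,10],"angular":[0,0,0]},{"dp":[0,0,10],"angular":[0,0,0]},{"dp":[0,0,6],"angular":[0,0,0]},{"dp":[0,0,0],"angular":[0,0,0]}]'
```

```text
time: 3.17
tcp_pos: [0.5054, 0.2776, 0.043]
orientation: [-179.9, -0.5, 12.7]
contact_force: [-0.3, 0.1, 0.8]
opening: 0.0557
```

```bash
python3 -m crank '[{"dp":[-2,-2,8],"angular":[0,-0.008,0]},{"dp":[-1,-1,7],"angular":[0,0,0]},{"dp":[0,0,4],"angular":[0,0,0]},{"dp":[0,0,1],"angular":[0,0,0]},{"dp":[0,0,0],"angular":[0,0,0]}]'
```

```text
time: 3.58
tcp_pos: [0.5019, 0.2798, 0.021]
orientation: [-179.9, -0.1, 12.6]
contact_force: [-0.2, 0.8, 0.2]
opening: 0.0557
```

```bash
python3 -m crank '[{"dp":[0,0,-4],"angular":[0,0,0]},{"dp":[0,0,0],"angular":[0,0,0]}]'
python3 -m crank '[{"dp":[0,0,0],"angular":[0,0,0]},{"dp":[0,0,0],"angular":[0,0,0]},{"dp":[0,0,0],"angular":[0,0,0]},{"dp":[0,0,0],"angular":[0,0,0]},{"dp":[0,0,0],"angular":[0,0,0]}]' 1 100
```

```text
time: 3.75
tcp_pos: [0.5018, 0.2798, 0.0251]
orientation: [-179.9, -0.0, 12.6]
contact_force: [-0.7, 0.3, 0.3]
opening: 0.0558
time: 4.17
tcp_pos: [0.5029, 0.2803, 0.0273]
orientation: [-179.9, -0.2, 12.6]
contact_force: [-0.3, -0.1, -1.3]
opening: 0.0097
```

```bash
python3 -m crank '[{"dp":[0,0,0],"angular":[0,0,0]},{"dp":[0,0,0],"angular":[0,0,0]}]'
python3 - <<'E'
from h import *
st=env.read_state(); print(st['tcp_pos'],st['orientation'])
p,d=optics.read_camera('wrist'); cv2.imwrite("pics/d.png",p[:,:,::-1])
E
```

```text
time: 4.33
tcp_pos: [0.5028, 0.2802, 0.0271]
orientation: [-179.9, -0.2, 12.6]
contact_force: [-0.2, 0.1, 0.1]
opening: 0.0099
[0.50276266 0.28020704 0.02706623] [-179.87386917   -0.21343205   12.64470088]
```

View pics/d.png

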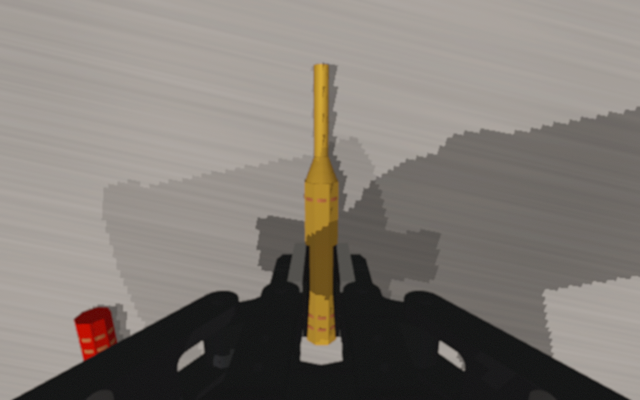

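The fingers close on the shank with the pin pointing straight ahead (321,65), but the opening reads 9.9 mm against 14 mm across flats. I'll lift it and check the grip.

```bash
python3 -m crank '[{"dp":[0,0,-15],"angular":[0,0,0]},{"dp":[0,0,-20],"angular":[0,0,0]},{"dp":[0,0,-20],"angular":[0,0,0]},{"dp":[0,0,-15],"angular":[0,0,0]},{"dp":[0,0,0],"angular":[0,0,0]}]'
python3 - <<'E'
from h import *
st=env.read_state(); print(st['tcp_pos'],st['orientation'])
p,d=optics.read_camera('wrist'); cv2.imwrite("pics/e.png",p[:,:,::-1])
C=cloud('wrist',d,st)
hsv=cv2.cvtColor(p,cv2.COLOR_RGB2HSV);h,s,v=[hsv[...,i] for i in range(3)]
m=((h>=16)&(h<=28)&(s>120)&(v>80))
vs=np.where(m.any(1))[0]
for r in range(vs[0],vs[-1],12):
    us=np.where(m[r])[0]; mid=us[len(us)//2]
    print(r,us[0],us[-1],C[r,mid].round(4))
n='side'
p,d=optics.read_camera(n); g=proj(n,st['tcp_pos'])[0].astype(int);print(g)
a,b=g-[70,60];cv2.imwrite("pics/e2.png",cv2.resize(p[max(b,0):b+120,a:a+140],None,fx=5,fy=5,interpolation=cv2.INTER_CUBIC)[:,:,::-1])
E
```

```text
time: 4.8
tcp_pos: [0.4999, 0.2787, 0.0951]
orientation: [-180.0, 0.3, 12.6]
contact_force: [0.8, 0.5, -1.3]
opening: 0.0097
[0.49990994 0.27870528 0.09514083] [-179.98763977    0.33890292   12.63570194]
64 317 324 [0.5813 0.2959 0.0764]
76 314 327 [0.5771 0.295  0.0769]
88 314 327 [0.573  0.294  0.0766]
100 314 327 [0.5687 0.2931 0.0766]
112 314 327 [0.5644 0.2921 0.0771]
124 314 327 [0.5599 0.2911 0.0768]
136 314 327 [0.5555 0.2901 0.0779]
148 314 327 [0.5508 0.289  0.077 ]
160 313 328 [0.5464 0.288  0.0782]
172 309 332 [0.5418 0.287  0.0793]
184 305 337 [0.5374 0.286  0.0809]
196 304 337 [0.533  0.285  0.0825]
208 305 337 [0.5278 0.2838 0.0814]
220 305 336 [0.5231 0.2828 0.0821]
232 306 336 [0.5177 0.2816 0.0815]
244 306 335 [0.512  0.2803 0.0803]
256 310 332 [0.5073 0.2792 0.0816]
268 310 331 [0.5024 0.2781 0.0827]
280 310 331 [0.4967 0.2768 0.0824]
292 309 331 [0.4913 0.276  0.083 ]
304 309 333 [0.4851 0.2742 0.0821]
316 313 329 [0.4794 0.2729 0.0824]
328 307 334 [0.473  0.2715 0.0819]
340 309 333 [0.4669 0.2701 0.082 ]
[283 258]
```

View pics/e.png

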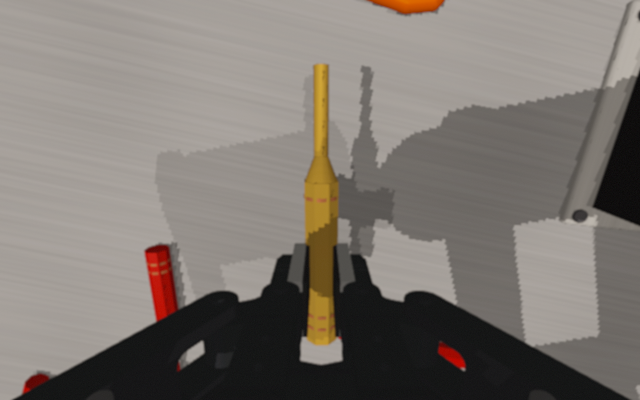

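View pics/e2.png

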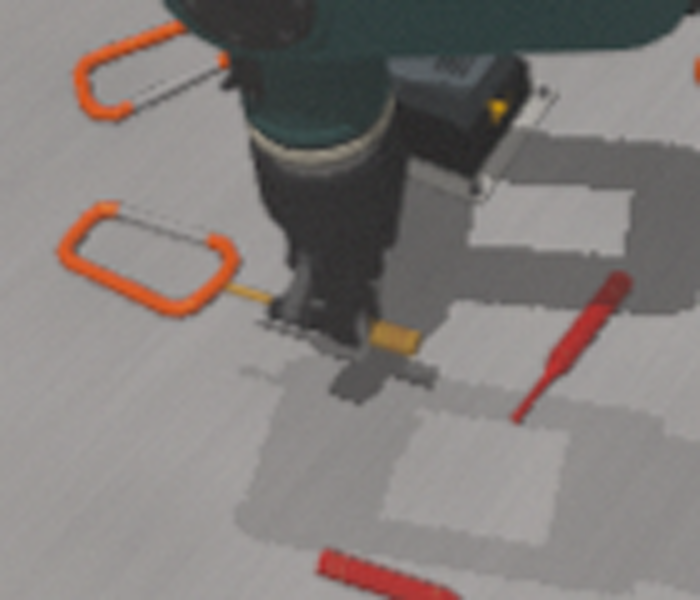

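The punch is held level: pin top at z 0.077, axis about 20.5 mm below the TCP, and tip 83 mm ahead along tool x. Next I'll carry it to the front of the groove.

```bash
python3 -m crank '[{"dp":[-10,0,0],"angular":[0,0,0.108]},{"dp":[-15,25,0],"angular":[0,0,0]},{"dp":[-15,29,0],"angular":[0,0,0]},{"dp":[-15,29,0],"angular":[0,0,0]},{"dp":[-10,29,0],"angular":[0,0,0]}]' - 120
python3 -m crank '[{"dp":[-8,29,0],"angular":[0,0,0]},{"dp":[-6,29,0],"angular":[0,0,0]},{"dp":[-3,29,0],"angular":[0,0,0]},{"dp":[0,0,0],"angular":[0,0,0]},{"dp":[0,0,0],"angular":[0,0,0]}]'
```

```text
time: 5.32
tcp_pos: [0.4411, 0.1587, 0.0839]
orientation: [179.9, 1.3, 6.6]
contact_force: [0.2, -0.4, -2.1]
opening: 0.0088
time: 5.73
tcp_pos: [0.4248, 0.0615, 0.075]
orientation: [179.8, 2.3, 6.3]
contact_force: [-1.0, 0.9, -1.8]
opening: 0.009
```

```bash
python3 -m crank '[{"dp":[4,0,0],"angular":[0.003,0.04,0]},{"dp":[4,0,0],"angular":[0,0,0]},{"dp":[0,0,0],"angular":[0,0,0]}]'
cat > look.py <<'E'
from h import *
import sys
st=env.read_state(); print(st['tcp_pos'].round(4),st['orientation'].round(2))
p,d=optics.read_camera('wrist'); cv2.imwrite(f"pics/{sys.argv[1]}.png",p[:,:,::-1])
C=cloud('wrist',d,st)
hsv=cv2.cvtColor(p,cv2.COLOR_RGB2HSV);h,s,v=[hsv[...,i] for i in range(3)]
m=((h>=16)&(h<=28)&(s>120)&(v>80)); m[:,:250]=0;m[:,400:]=0
vs=np.where(m.sum(1)>3)[0]
Tr=R.from_euler('xyz',st['orientation'],degrees=True).as_matrix()
for r in range(vs[0],vs[-1],20):
    us=np.where(m[r])[0]; mid=int(np.median(us))
    if C[r,mid,2]>.005: print(r,us[0],us[-1],C[r,mid].round(4),'tool',((C[r,mid]-st['tcp_pos'])@Tr*1000).round(1))
o=np.array([.599,.078,0]);Rb=R.from_euler('z',6.4,degrees=True).as_matrix()
for nm,q in dict(grfloor=[-52,0,30],groL=[-52,9,42],groR=[-52,-9,42],edge=[-45,0,42.5]).items(): print(nm,proj('wrist',o+Rb@np.array(q)/1000,st)[0].round(1))
E
python3 look.py f
```

```text
time: 5.98
tcp_pos: [0.431, 0.0631, 0.0714]
orientation: [-179.9, 0.3, 6.3]
contact_force: [0.2, 0.4, -0.8]
opening: 0.009
[0.431  0.0631 0.0714] [-179.95    0.28    6.29]
64 317 322 [0.5137 0.072  0.0545] tool [83.2  0.2 16.5]
84 314 327 [0.5068 0.0709 0.0544] tool [76.2  0.6 16.6]
104 314 327 [0.4996 0.0701 0.0538] tool [69.   0.6 17.2]
124 314 327 [0.4921 0.0692 0.0526] tool [61.5  0.6 18.5]
144 314 327 [0.4844 0.0684 0.0532] tool [53.7  0.6 17.9]
164 312 330 [0.4766 0.0671 0.0538] tool [45.8  1.  17.3]
184 304 337 [0.4693 0.0667 0.0577] tool [38.5  0.6 13.5]
204 304 337 [0.4612 0.0658 0.0579] tool [30.3  0.6 13.4]
224 305 337 [0.4528 0.0645 0.0582] tool [21.9  1.1 13.1]
244 306 335 [0.4435 0.0638 0.057 ] tool [12.6  0.7 14.3]
264 311 330 [0.4344 0.0628 0.0571] tool [ 3.4  0.7 14.2]
284 311 330 [0.4252 0.0618 0.0576] tool [-5.8  0.7 13.8]
304 310 332 [0.4163 0.0604 0.0588] tool [-14.9   1.1  12.6]
324 309 333 [0.4059 0.0592 0.0583] tool [-25.4   1.1  13.2]
grfloor [327.8 -17.2]
groL [304.5 -27.6]
groR [352.3 -27.6]
edge [328.5 -49.7]
```

View pics/f.png

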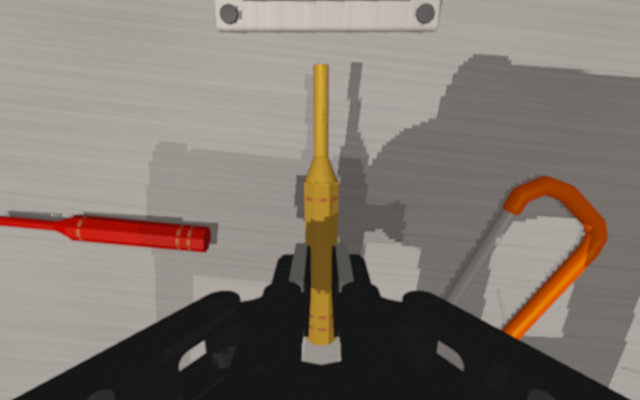

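Pin tip at (320,65); the plate screws at (230,14) and (426,13) put the groove line at column 328, so it needs +3.5 mm along tool y and 15 mm down.

```bash
python3 -m crank '[{"dp":[3,3,5],"angular":[0,0.004,-0.002]},{"dp":[3,1,5],"angular":[0,0,0]},{"dp":[0,0,2],"angular":[0,0,0]},{"dp":[0,0,0],"angular":[0,0,0]}]' 
python3 look.py g | head -6
python3 - <<'E'
from h import *
p,d=optics.read_camera('side');cv2.imwrite("pics/g2.png",cv2.resize(p[180:280,260:400],None,fx=5,fy=5,interpolation=cv2.INTER_CUBIC)[:,:,::-1])
E
```

```text
time: 6.37
tcp_pos: [0.4376, 0.0616, 0.0571]
orientation: [-179.9, 0.3, 6.7]
contact_force: [-0.9, -0.1, -1.1]
opening: 0.0087
[0.4376 0.0616 0.0571] [-179.91    0.26    6.66]
64 317 323 [0.5203 0.0707 0.039 ] tool [83.3  0.6 17.8]
84 314 327 [0.5133 0.0699 0.0394] tool [76.3  0.6 17.4]
104 314 327 [0.5061 0.069  0.0394] tool [69.   0.6 17.4]
124 314 327 [0.4987 0.0681 0.0397] tool [61.5  0.6 17.2]
144 314 326 [0.491  0.0672 0.0393] tool [53.8  0.6 17.5]
```

View pics/g.png

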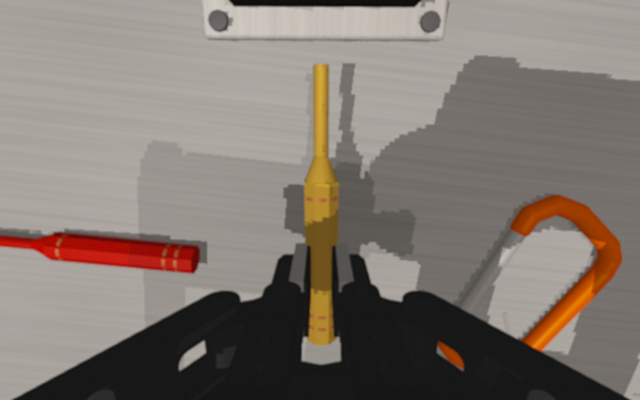

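View pics/g2.png

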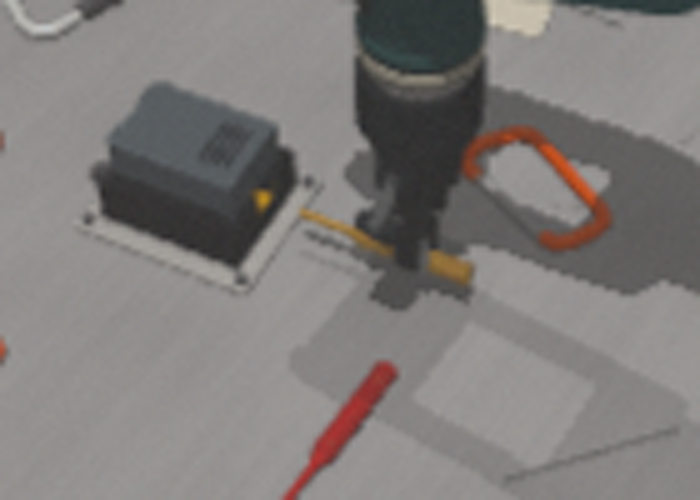

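Pin axis z is about 0.036, lined up with the groove within about 1 mm, and the tip is 27 mm short of the block face. I'll go in now.

```bash
python3 -m crank '[{"dp":[8,1,0],"angular":[0,0.003,0.003]},{"dp":[8,0,-1],"angular":[0,0,0]},{"dp":[6,0,-0.5],"angular":[0,0,0]},{"dp":[0,0,0],"angular":[0,0,0]}]' 
python3 look.py h1 | head -3
```

```text
time: 6.8
tcp_pos: [0.4625, 0.0632, 0.0599]
orientation: [-179.9, -0.1, 6.5]
contact_force: [-0.1, -0.3, -1.3]
opening: 0.009
[0.4625 0.0632 0.0599] [-1.7993e+02 -1.0000e-01  6.4500e+00]
38 299 343 [0.5542 0.0727 0.0428] tool [92.1  1.  17.2]
58 292 349 [0.5487 0.0724 0.0316] tool [86.6  0.6 28.4]
```

View pics/h1.png

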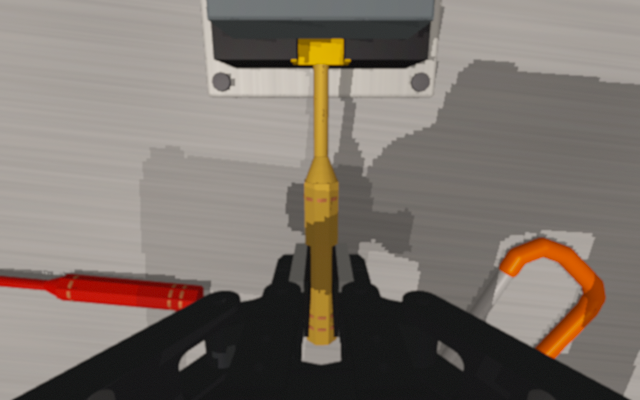

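The pin is centred on the yellow groove (columns 299–343, pin at 321) with its tip about 2 mm short of the face, but 4 mm too high. I'll lower it and push in.

```bash
python3 -m crank '[{"dp":[0,0,4],"angular":[0,-0.002,0]},{"dp":[0,0,0],"angular":[0,0,0]}]'
python3 look.py h2 | sed -n 1,8p
```

```text
time: 7.02
tcp_pos: [0.4624, 0.0632, 0.0557]
orientation: [-179.9, 0.1, 6.5]
contact_force: [-0.3, 0.8, -1.2]
opening: 0.0092
[0.4624 0.0632 0.0557] [-1.7993e+02  6.0000e-02  6.4600e+00]
35 300 343 [0.5548 0.0675 0.0435] tool [92.3  6.2 12.1]
55 297 344 [0.5494 0.0725 0.0297] tool [87.5  0.6 25.9]
75 314 327 [0.5415 0.0716 0.0371] tool [79.5  0.6 18.5]
95 314 327 [0.5343 0.0708 0.0384] tool [72.3  0.6 17.2]
115 314 327 [0.527  0.0699 0.038 ] tool [64.9  0.6 17.6]
135 314 327 [0.5194 0.0691 0.038 ] tool [57.3  0.6 17.6]
155 314 326 [0.5118 0.0682 0.0392] tool [49.6  0.6 16.4]
```

```bash
python3 -m crank '[{"dp":[6,0,0],"angular":[0,0,0]},{"dp":[6,0,0],"angular":[0,0,0]},{"dp":[4,0,0],"angular":[0,0,0]},{"dp":[0,0,0],"angular":[0,0,0]}]'
python3 look.py h3 | sed -n 1,8p
```

```text
time: 7.4
tcp_pos: [0.4795, 0.0652, 0.0559]
orientation: [-179.9, 0.0, 6.5]
contact_force: [0.6, -0.0, -0.2]
opening: 0.0087
[0.4795 0.0652 0.0559] [-1.7993e+02  2.0000e-02  6.4500e+00]
86 311 342 [0.5549 0.0678 0.0472] tool [75.2  5.9  8.6]
106 292 349 [0.5474 0.0723 0.0377] tool [68.3  0.6 18.2]
126 314 326 [0.54   0.0714 0.0383] tool [60.7  0.6 17.5]
146 314 326 [0.5322 0.0705 0.0381] tool [53.   0.6 17.7]
166 311 331 [0.5244 0.0693 0.0388] tool [45.1  1.  17. ]
186 305 338 [0.5173 0.0684 0.0432] tool [37.9  1.  12.6]
206 304 337 [0.5086 0.0678 0.0417] tool [29.2  0.6 14.2]
```

View pics/h3.png

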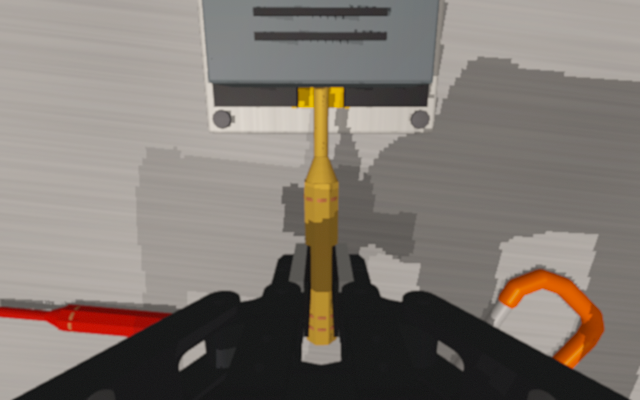

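Tip is about 8 mm beyond the cover's edge in the groove. I'll go 3 mm deeper and start lifting.

```bash
python3 -m crank '[{"dp":[3,0,0],"angular":[0,0,0]},{"dp":[0,0,-4],"angular":[0,0,0]},{"dp":[0,0,-6],"angular":[0,0,0]},{"dp":[0,0,-6],"angular":[0,0,0]},{"dp":[0,0,-4],"angular":[0,0,0]}]'
python3 look.py i1 | sed -n 1,6p
```

```text
time: 7.87
tcp_pos: [0.4809, 0.0655, 0.075]
orientation: [-179.9, 0.4, 6.5]
contact_force: [0.3, -0.5, -0.6]
opening: 0.009
[0.4809 0.0655 0.075 ] [-179.9     0.36    6.45]
90 301 340 [0.5545 0.0732 0.0571] tool [74.1  0.6 17.4]
110 314 327 [0.5472 0.0724 0.0573] tool [66.8  0.6 17.3]
130 314 326 [0.5396 0.0715 0.0562] tool [59.1  0.6 18.4]
150 314 326 [0.5319 0.0706 0.0572] tool [51.4  0.6 17.5]
170 309 332 [0.5242 0.0698 0.0588] tool [43.7  0.6 15.9]
```

View pics/i1.png

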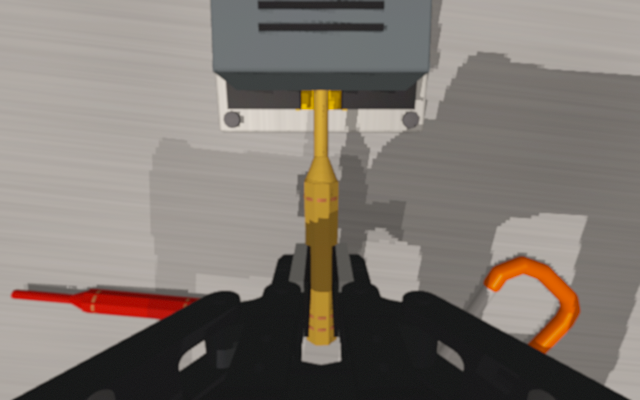

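The cover's front edge is lifted (edge about 57 mm, ~0.16 rad) and rests on the level pin. I'll continue up along the arc.

```bash
python3 -m crank '[{"dp":[1,0,-8],"angular":[0,0,0]},{"dp":[2,0,-8],"angular":[0,0,0]},{"dp":[3,0,-8],"angular":[0,0,0]},{"dp":[0,0,0],"angular":[0,0,0]}]'
python3 look.py i2 | sed -n 1,4p
```

```text
time: 8.25
tcp_pos: [0.4886, 0.0662, 0.1044]
orientation: [-179.9, 0.1, 6.5]
contact_force: [0.5, -0.2, -1.2]
opening: 0.0086
[0.4886 0.0662 0.1044] [-1.7993e+02  7.0000e-02  6.4500e+00]
87 304 338 [0.5635 0.0737 0.0863] tool [75.2  1.  18. ]
107 304 338 [0.5562 0.0729 0.087 ] tool [67.9  1.  17.3]
127 315 326 [0.5487 0.0724 0.0866] tool [60.3  0.6 17.8]
```

View pics/i2.png

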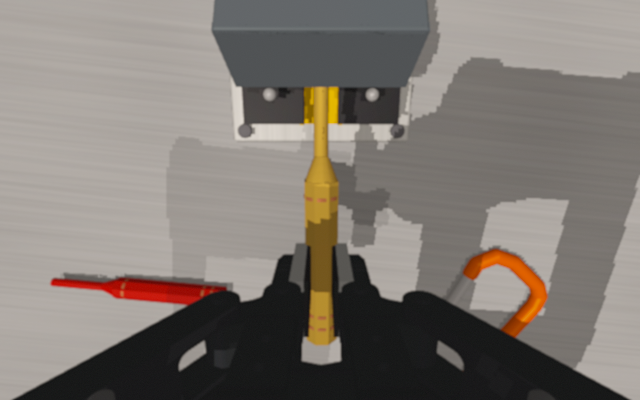

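```bash
python3 -m crank '[{"dp":[6,0,-9],"angular":[0,0,0]},{"dp":[7,0,-9],"angular":[0,0,0]},{"dp":[8,0,-8],"angular":[0,0,0]},{"dp":[9,0,-7],"angular":[0,0,0]},{"dp":[0,0,0],"angular":[0,0,0]}]'
python3 look.py i3 | sed -n 1,4p
```

```text
time: 8.72
tcp_pos: [0.5186, 0.0697, 0.138]
orientation: [-179.9, 0.3, 6.5]
contact_force: [0.9, 0.1, -0.8]
opening: 0.0089
[0.5186 0.0697 0.138 ] [-179.92    0.28    6.45]
88 314 326 [0.593  0.0775 0.1185] tool [74.9  0.6 19.2]
108 313 328 [0.5857 0.0767 0.121 ] tool [67.5  0.6 16.7]
128 271 372 [0.5782 0.0754 0.1194] tool [59.9  1.  18.3]
```

View pics/i3.png

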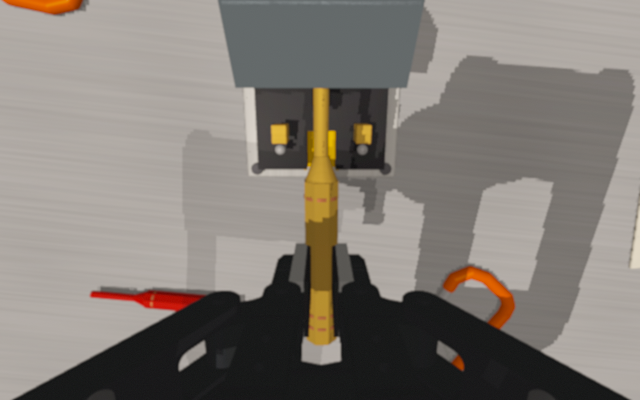

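```bash
python3 -m crank '[{"dp":[7,0,-6],"angular":[0,0,0]},{"dp":[8,0,-5],"angular":[0,0,0]},{"dp":[9,0,-4],"angular":[0,0,0]},{"dp":[8,0,-3],"angular":[0,0,0]},{"dp":[0,0,0],"angular":[0,0,0]}]'
python3 look.py i4 | sed -n 1,4p
```

```text
time: 9.18
tcp_pos: [0.5483, 0.0733, 0.1524]
orientation: [-179.9, 0.9, 6.5]
contact_force: [-0.9, -0.5, -1.0]
opening: 0.0088
[0.5483 0.0733 0.1524] [-179.89    0.86    6.46]
82 313 327 [0.6246 0.0813 0.1328] tool [77.   0.6 18.5]
102 313 328 [0.6174 0.0805 0.134 ] tool [69.7  0.6 17.4]
122 313 328 [0.6099 0.0796 0.1335] tool [62.2  0.6 18. ]
```

View pics/i4.png

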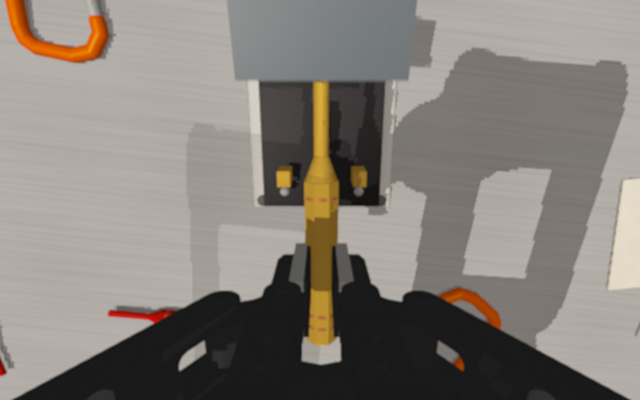

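```bash
python3 -m crank '[{"dp":[8,0,-4],"angular":[0,0.01,0]},{"dp":[10,0,-3],"angular":[0,0,0]},{"dp":[10,0,-1],"angular":[0,0,0]},{"dp":[10,0,0],"angular":[0,0,0]},{"dp":[0,0,0],"angular":[0,0,0]}]'
python3 look.py i5 | sed -n 1,4p
```

```text
time: 9.65
tcp_pos: [0.5828, 0.0774, 0.1551]
orientation: [-179.9, 1.0, 6.5]
contact_force: [-1.1, -0.6, -4.0]
opening: 0.0087
[0.5828 0.0774 0.1551] [-179.86    1.04    6.45]
73 315 325 [0.6624 0.0858 0.1326] tool [80.4  0.6 21. ]
93 314 327 [0.6551 0.085  0.1345] tool [73.1  0.6 19.3]
113 313 327 [0.6477 0.0841 0.1352] tool [65.6  0.6 18.7]
```

View pics/i5.png

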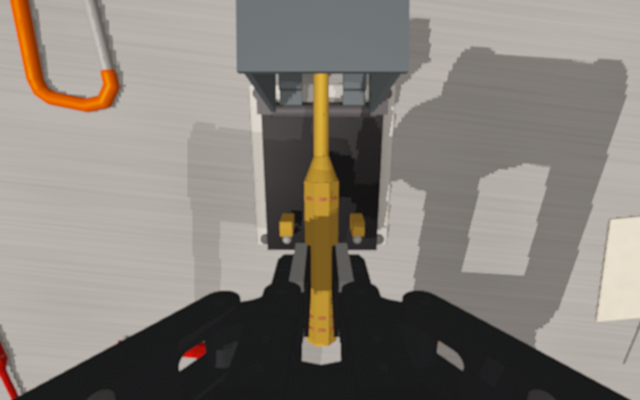

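The view shows the cover near vertical on the pin with its inside visible. A little more push forward should let it fall back.

```bash
python3 -m crank '[{"dp":[10,0,0],"angular":[0,0.01,0]},{"dp":[10,0,0],"angular":[0,0,0]},{"dp":[8,0,0],"angular":[0,0,0]},{"dp":[0,0,0],"angular":[0,0,0]},{"dp":[0,0,0],"angular":[0,0,0]}]'
python3 look.py i6 | sed -n 1,4p
python3 - <<'E'
from h import *
p,d=optics.read_camera('side');cv2.imwrite("pics/i6s.png",cv2.resize(p[150:270,230:400],None,fx=4,fy=4,interpolation=cv2.INTER_CUBIC)[:,:,::-1])
E
```

```text
time: 10.12
tcp_pos: [0.6063, 0.0801, 0.1486]
orientation: [-179.8, 1.5, 6.4]
contact_force: [-1.2, -0.2, -4.1]
opening: 0.0086
[0.6063 0.0801 0.1486] [-179.84    1.5     6.44]
74 314 327 [0.6854 0.0885 0.1257] tool [80.1  0.6 20.8]
94 314 328 [0.6781 0.0873 0.1269] tool [72.7  1.  19.9]
114 314 327 [0.6706 0.0868 0.1262] tool [65.2  0.6 20.8]
```

View pics/i6.png

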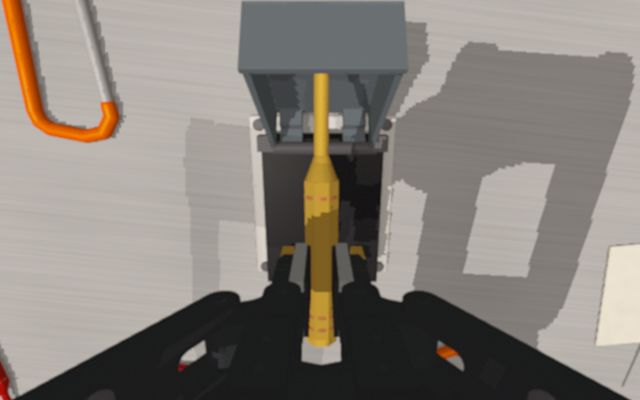

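View pics/i6s.png

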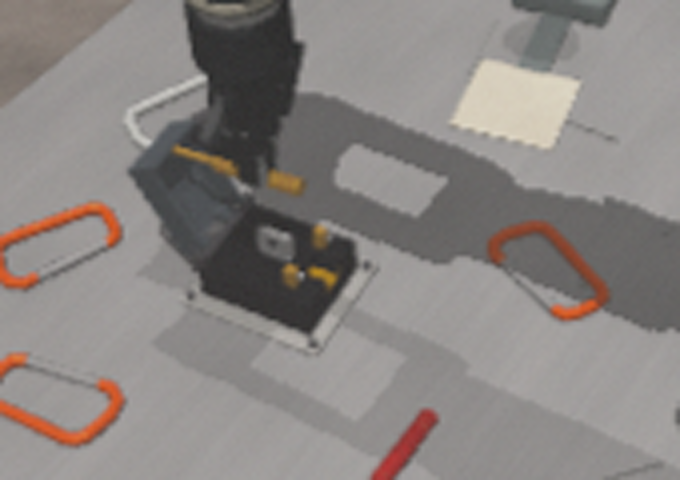

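The cover leans back past vertical with its skirt resting on the pin. I'll lower the pin while pushing so it falls to the stop.

```bash
python3 -m crank '[{"dp":[6,0,4],"angular":[0,0.015,0]},{"dp":[6,0,6],"angular":[0,0,0]},{"dp":[4,0,6],"angular":[0,0,0]},{"dp":[0,0,4],"angular":[0,0,0]},{"dp":[0,0,0],"angular":[0,0,0]}]'
python3 look.py i7 | sed -n 1,4p
python3 - <<'E'
from h import *
p,d=optics.read_camera('side');cv2.imwrite("pics/i7s.png",cv2.resize(p[150:270,230:400],None,fx=4,fy=4,interpolation=cv2.INTER_CUBIC)[:,:,::-1])
E
```

```text
time: 10.63
tcp_pos: [0.6249, 0.0824, 0.1297]
orientation: [-179.8, 0.1, 6.4]
contact_force: [-2.1, 0.9, -2.0]
opening: 0.0088
[0.6249 0.0824 0.1297] [-1.7984e+02  1.0000e-01  6.4400e+00]
0 299 303 [0.753  0.1086 0.0096] tool [130.5 -11.3 119.9]
  return _methods._mean(a, axis=axis, dtype=dtype,
  ret = ret.dtype.type(ret / rcount)
Traceback (most recent call last):
  File "look.py", line 11, in <module>
    us=np.where(m[r])[0]; mid=int(np.median(us))
                              ~~~^^^^^^^^^^^^^^^
ValueError: cannot convert float NaN to integer
```

View pics/i7.png

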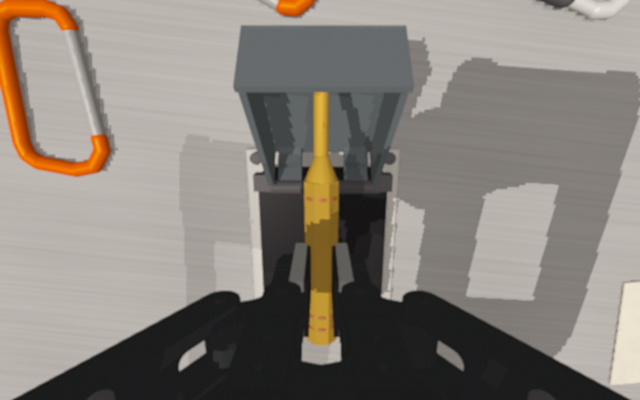

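View pics/i7s.png

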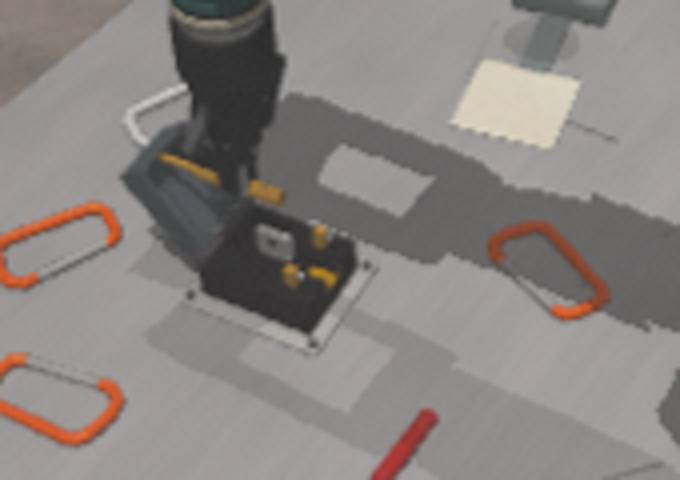

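```bash
python3 -m crank '[{"dp":[-8,0,2],"angular":[0,0,0]},{"dp":[-15,0,0],"angular":[0,0,0]},{"dp":[-25,0,0],"angular":[0,0,0]},{"dp":[-25,0,-2],"angular":[0,0,0]},{"dp":[0,0,0],"angular":[0,0,0]}]'
python3 look.py i8 | sed -n 1,4p
python3 - <<'E'
from h import *
p,d=optics.read_camera('side');cv2.imwrite("pics/i8s.png",cv2.resize(p[150:270,230:400],None,fx=4,fy=4,interpolation=cv2.INTER_CUBIC)[:,:,::-1])
E
```

```text
time: 11.15
tcp_pos: [0.5528, 0.0741, 0.1341]
orientation: [-179.9, -0.7, 6.5]
contact_force: [-0.5, 0.9, -1.2]
opening: 0.0087
[0.5528 0.0741 0.1341] [-179.88   -0.72    6.46]
63 319 322 [0.6363 0.083  0.1177] tool [83.7  0.6 17.4]
83 313 328 [0.6293 0.0822 0.1164] tool [76.7  0.6 18.6]
103 313 328 [0.6221 0.0814 0.1153] tool [69.4  0.6 19.7]
```

View pics/i8.png

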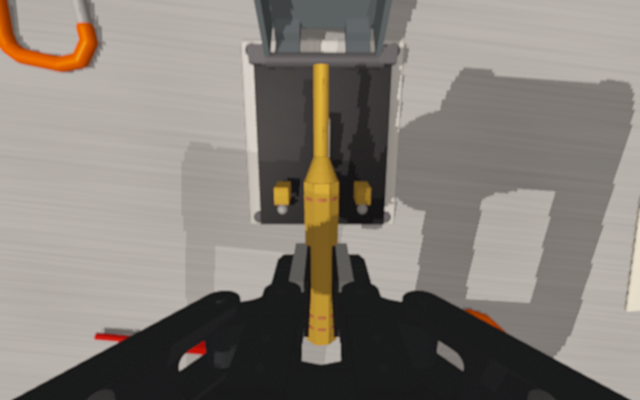

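View pics/i8s.png

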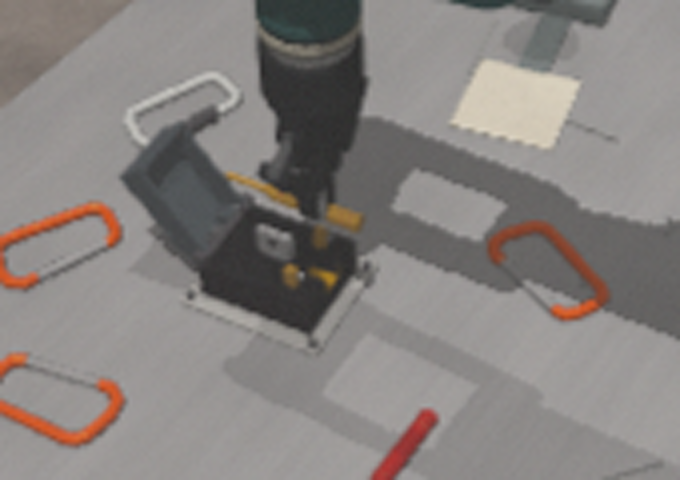

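The cover stays back at its stop and the gauge tab stands on the deck. I'll carry the punch to clear bench at about (0.50, 0.245).

```bash
python3 -m crank '[{"dp":[-15,-20,0],"angular":[0,-0.008,0]},{"dp":[-15,-28,0],"angular":[0,0,0]},{"dp":[-4,-30,0],"angular":[0,0,0]},{"dp":[0,-30,5],"angular":[0,0,0]},{"dp":[0,-30,15],"angular":[0,0,0]}]'
python3 -m crank '[{"dp":[0,-15,20],"angular":[0,0,0]},{"dp":[0,0,20],"angular":[0,0,0]},{"dp":[0,0,8],"angular":[0,0,0]},{"dp":[0,0,0],"angular":[0,0,0]}]'
```

```text
time: 11.67
tcp_pos: [0.5171, 0.2075, 0.1231]
orientation: [-179.9, -2.0, 5.8]
contact_force: [0.8, -0.0, -0.7]
opening: 0.0089
time: 12.0
tcp_pos: [0.5207, 0.2326, 0.0753]
orientation: [-179.6, -2.6, 6.2]
contact_force: [0.6, -0.5, -1.8]
opening: 0.0089
```

```bash
python3 -m crank '[{"dp":[-10,-5,10],"angular":[-0.004,-0.04,0]},{"dp":[-5,-4,10],"angular":[0,0,0]},{"dp":[0,0,8],"angular":[0,0,0]},{"dp":[0,0,0],"angular":[0,0,0]}]'
python3 look.py j1|sed -n '1p;3,30p'
```

```text
time: 12.33
tcp_pos: [0.5073, 0.2402, 0.0474]
orientation: [-179.8, -0.3, 6.1]
contact_force: [-0.1, -0.2, -2.1]
opening: 0.0089
[0.5073 0.2402 0.0474] [-179.8    -0.35    6.08]
84 314 327 [0.5832 0.2477 0.0312] tool [76.2  0.6 16.7]
104 314 327 [0.576  0.247  0.0294] tool [69.   0.6 18.4]
124 314 327 [0.5686 0.2462 0.0297] tool [61.5  0.6 18.1]
144 314 327 [0.5608 0.2453 0.0295] tool [53.7  0.6 18.2]
164 312 330 [0.553  0.2441 0.03  ] tool [45.8  1.  17.7]
184 305 337 [0.5457 0.2433 0.034 ] tool [38.5  1.  13.6]
204 304 337 [0.5372 0.2428 0.0331] tool [30.   0.6 14.5]
224 305 337 [0.5292 0.2415 0.0345] tool [21.9  1.1 13. ]
244 306 335 [0.5207 0.241  0.035 ] tool [13.3  0.7 12.5]
264 311 330 [0.5111 0.24   0.0338] tool [ 3.7  0.7 13.6]
284 311 330 [0.5017 0.239  0.0338] tool [-5.7  0.7 13.6]
304 310 331 [0.4922 0.2379 0.0341] tool [-15.3   0.7  13.2]
324 309 333 [0.4823 0.2364 0.0342] tool [-25.3   1.1  13. ]
grfloor [727.1 221.1]
groL [738.7 231.3]
groR [785.6 231.2]
edge [770.  214.3]
```

View pics/j1.png

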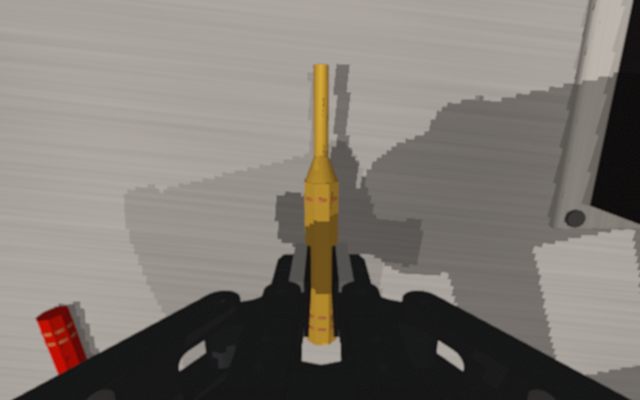

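```bash
python3 -m crank '[{"dp":[0,0,8],"angular":[0,-0.006,0]},{"dp":[0,0,7],"angular":[0,0,0]},{"dp":[0,0,3],"angular":[0,0,0]},{"dp":[0,0,0],"angular":[0,0,0]}]'
```

```text
time: 12.72
tcp_pos: [0.5093, 0.2398, 0.0303]
orientation: [-179.8, -0.2, 6.0]
contact_force: [-0.0, -0.3, -1.4]
opening: 0.0088
```

```bash
python3 -m crank '[{"dp":[0,0,3],"angular":[0,0,0]},{"dp":[0,0,0],"angular":[0,0,0]}]'
python3 -m crank '[{"dp":[0,0,0],"angular":[0,0,0]},{"dp":[0,0,0],"angular":[0,0,0]},{"dp":[0,0,0],"angular":[0,0,0]}]' -0.3
```

```text
time: 12.88
tcp_pos: [0.51, 0.2398, 0.0275]
orientation: [-179.7, -0.3, 6.0]
contact_force: [-0.3, -0.3, -1.4]
opening: 0.0087
time: 13.13
tcp_pos: [0.5108, 0.24, 0.0285]
orientation: [-179.7, -0.4, 6.0]
contact_force: [-0.9, 0.1, -0.8]
opening: 0.0444
```

```bash
python3 -m crank '[{"dp":[0,0,0],"angular":[0,0,0]},{"dp":[0,0,-10],"angular":[0,0,0]},{"dp":[0,0,-25],"angular":[0,0,0]},{"dp":[0,0,-30],"angular":[0,0,0]},{"dp":[0,0,-30],"angular":[0,0,0]}]'
python3 -m crank '[{"dp":[0,10,-30],"angular":[0,0,0]},{"dp":[0,25,-20],"angular":[0,0,0]},{"dp":[0,25,-10],"angular":[0,0,0]},{"dp":[0,0,0],"angular":[0,0,0]}]'
python3 - <<'E'
from h import *
st=env.read_state(); print(st['tcp_pos'].round(4),st['orientation'].round(2))
p,d=optics.read_camera('wrist'); cv2.imwrite("pics/k.png",p[:,:,::-1]);np.savez("pics/k.npz",p=p,d=d,tcp_pos=st['tcp_pos'],orientation=st['orientation'])
E
```

```text
time: 13.55
tcp_pos: [0.505, 0.2377, 0.1199]
orientation: [-179.9, 0.5, 6.0]
contact_force: [1.4, 1.3, 0.6]
opening: 0.0554
time: 13.88
tcp_pos: [0.5151, 0.1785, 0.1958]
orientation: [-179.8, -0.6, 6.2]
contact_force: [0.1, 0.2, -0.2]
opening: 0.0557
[0.5151 0.1785 0.1958] [-179.8    -0.56    6.23]
```

View pics/k.png

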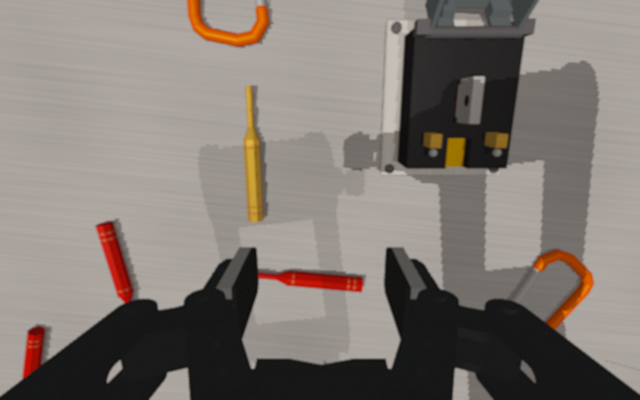

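The punch lies flat at (252,155), and the gauge tab stands in the deck at (470,100) with its flats facing ±y.

Run:
```python
from h import *
z=np.load('pics/k.npz');st=dict(tcp_pos=z['tcp_pos'],orientation=z['orientation']);p=z['p'];C=cloud('wrist',z['d'],st)
m=(C[...,2]>.061)&(C[...,2]<.072)&(abs(C[...,0]-.599)<.035)&(abs(C[...,1]-.078)<.03)
Q=C[m];r=cv2.minAreaRect(np.float32(Q[:,:2]*1000));print(m.sum(),r,Q.mean(0),np.argwhere(m).mean(0))
hsv=cv2.cvtColor(p,cv2.COLOR_RGB2HSV);h,s,v=[hsv[...,i] for i in range(3)]
b=((h>=16)&(h<=28)&(s>120)&(v>80)); b[:,:200]=0;b[:,330:]=0;b[:60]=0
k,l,S,ce=cv2.connectedComponentsWithStats(b.astype(np.uint8));i=1+S[1:,4].argmax()
uv=np.argwhere(l==i)[:,::-1];print(S[i],cv2.minAreaRect(np.float32(plane('wrist',uv,.007,st)[:,:2]*1000)),np.percentile(C[l==i][:,2],[5,50,95]))
cv2.imwrite('pics/k_c.png',cv2.resize(p[40:180,380:540],None,fx=5,fy=4,interpolation=cv2.INTER_CUBIC)[:,:,::-1])
t=np.array([.599,.078]);
```

```text
667 ((591.776123046875, 78.00892639160156), (46.43351745605469, 52.91189956665039), 2.265779733657837) [0.59876516 0.0788403  0.06517617] [100.2083958  475.34182909]
[ 244   86   19  136 1638] ((532.6035766601562, 241.93096923828125), (120.90193939208984, 14.2355318069458), 6.4281697273254395) [0.00843365 0.01218657 0.01452165]
```

View pics/k_c.png

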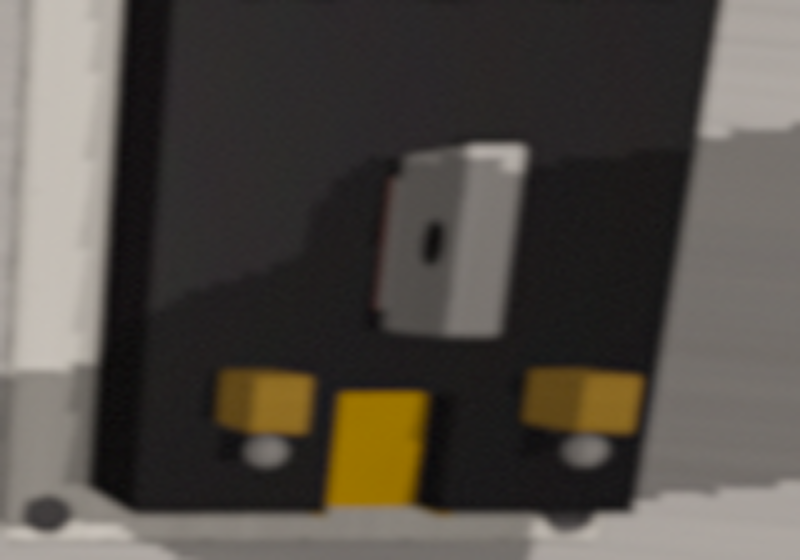

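```bash
python3 -m crank '[{"dp":[14,22,10],"angular":[0,-0.008,0]},{"dp":[14,22,10],"angular":[0,0,0]},{"dp":[14,22,10],"angular":[0,0,0]},{"dp":[14,22,10],"angular":[0,0,0]},{"dp":[12,18,10],"angular":[0,0,0]}]' -0.3 80
python3 -m crank '[{"dp":[0,0,8],"angular":[0,0,0]},{"dp":[0,0,0],"angular":[0,0,0]}]'
```

```text
time: 14.35
tcp_pos: [0.5956, 0.0872, 0.1483]
orientation: [-179.3, -0.5, 6.8]
contact_force: [0.1, 0.1, -0.0]
opening: 0.0557
time: 14.52
tcp_pos: [0.5958, 0.0851, 0.1354]
orientation: [-179.3, -0.2, 6.6]
contact_force: [0.2, 0.4, 0.0]
opening: 0.0554
```

```bash
python3 -m crank '[{"dp":[2,6,8],"angular":[-0.01,-0.003,0.003]},{"dp":[1,2,8],"angular":[0,0,0]},{"dp":[0,0,6],"angular":[0,0,0]},{"dp":[0,0,0],"angular":[0,0,0]}]'
python3 - <<'E'
from h import *
st=env.read_state(); print(st['tcp_pos'].round(4),st['orientation'].round(2))
p,d=optics.read_camera('wrist'); cv2.imwrite("pics/l.png",p[:,:,::-1])
C=cloud('wrist',d,st)
Tr=R.from_euler('xyz',st['orientation'],degrees=True).as_matrix();T=(C-st['tcp_pos'])@Tr
m=(C[...,2]>.061)&(C[...,2]<.07)&(abs(C[...,0]-.599)<.025)&(abs(C[...,1]-.078)<.015);Q=T[m]*1000
print(m.sum(),np.percentile(Q,[2,50,98],axis=0).round(1))
E
```

```text
time: 14.85
tcp_pos: [0.598, 0.0806, 0.1107]
orientation: [-179.8, 0.2, 6.6]
contact_force: [0.4, 0.7, -0.8]
opening: 0.0555
[0.598  0.0806 0.1107] [-179.81    0.18    6.58]
937 [[-14.3  -0.9  43.8]
 [  2.4   2.7  45.1]
 [ 16.8   6.8  47.3]]
```

View pics/l.png

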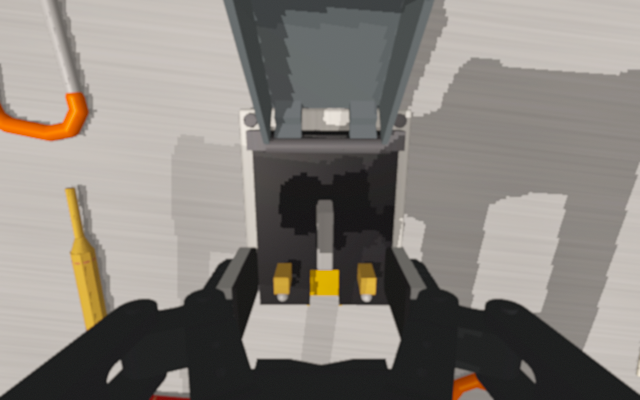

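The gauge tab at (325,225) sits about 3 mm off in tool y. I'll correct this and descend.

```bash
python3 -m crank '[{"dp":[1,3,8],"angular":[-0.003,0,0.002]},{"dp":[0,0,10],"angular":[0,0,0]},{"dp":[0,0,8],"angular":[0,0,0]},{"dp":[0,0,5],"angular":[0,0,0]},{"dp":[0,0,0],"angular":[0,0,0]}]'
```

```text
time: 15.32
tcp_pos: [0.5998, 0.0792, 0.0791]
orientation: [-180.0, -0.0, 6.6]
contact_force: [0.1, 0.0, -0.4]
opening: 0.0553
```

```bash
python3 -m crank '[{"dp":[0,1,6],"angular":[0,0,0.002]},{"dp":[0,0,0],"angular":[0,0,0]}]'
python3 -m crank '[{"dp":[0,0,0],"angular":[0,0,0]},{"dp":[0,0,0],"angular":[0,0,0]},{"dp":[0,0,0],"angular":[0,0,0]},{"dp":[0,0,0],"angular":[0,0,0]},{"dp":[0,0,0],"angular":[0,0,0]}]' 1 80
python3 - <<'E'
from h import *
st=env.read_state(); print(st['tcp_pos'].round(4),st['orientation'].round(2))
p,d=optics.read_camera('wrist'); cv2.imwrite("pics/m.png",p[:,:,::-1])
E
```

```text
time: 15.48
tcp_pos: [0.5996, 0.0781, 0.0719]
orientation: [-180.0, 0.0, 6.5]
contact_force: [0.4, -0.1, -0.4]
opening: 0.0554
time: 15.9
tcp_pos: [0.6003, 0.0779, 0.0728]
orientation: [-180.0, -0.1, 6.4]
contact_force: [0.6, 0.4, -0.4]
opening: 0.0057
[0.6003 0.0779 0.0728] [-1.7998e+02 -9.0000e-02  6.4300e+00]
```

View pics/m.png

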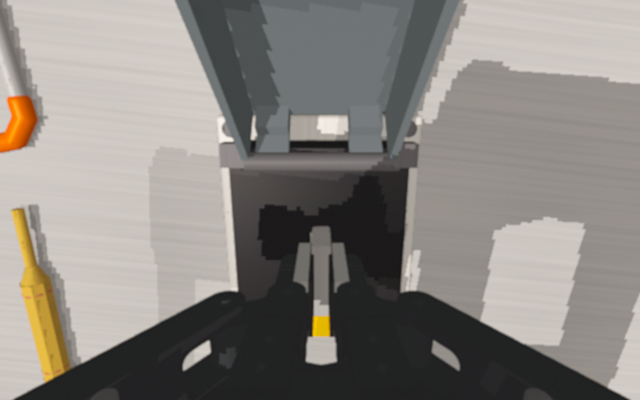

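The pads hold the gauge tab. I'll draw it straight up.

```bash
python3 -m crank '[{"dp":[0,0,-8],"angular":[0,0,0]},{"dp":[0,0,-12],"angular":[0,0,0]},{"dp":[0,0,-15],"angular":[0,0,0]},{"dp":[0,0,-20],"angular":[0,0,0]},{"dp":[0,0,-20],"angular":[0,0,0]}]'
python3 -m crank '[{"dp":[0,0,-20],"angular":[0,0,0]},{"dp":[0,0,-20],"angular":[0,0,0]},{"dp":[0,0,-10],"angular":[0,0,0]},{"dp":[0,0,0],"angular":[0,0,0]}]'
python3 - <<'E'
from h import *
st=env.read_state(); print(st['tcp_pos'].round(4),st['orientation'].round(2))
p,d=optics.read_camera('side');cv2.imwrite("pics/n.png",cv2.resize(p[130:270,230:420],None,fx=4,fy=4,interpolation=cv2.INTER_CUBIC)[:,:,::-1])
# gauge height: fit lower end
E
```

```text
time: 16.37
tcp_pos: [0.5974, 0.0779, 0.1469]
orientation: [-179.9, 0.5, 6.4]
contact_force: [0.5, 0.4, -1.0]
opening: 0.0057
time: 16.7
tcp_pos: [0.5996, 0.078, 0.2097]
orientation: [-180.0, -0.2, 6.4]
contact_force: [-0.3, 0.4, 0.4]
opening: 0.0059
[0.5996 0.078  0.2097] [-179.98   -0.21    6.44]
```

View pics/n.png

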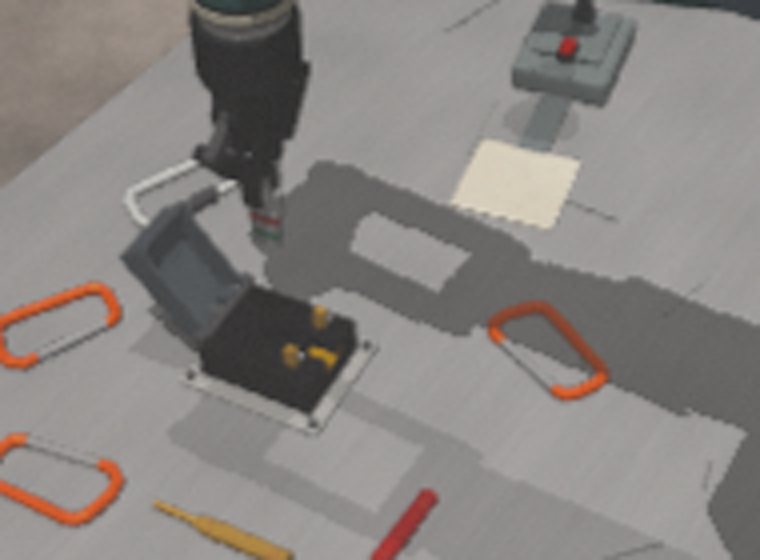

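The gauge is out of the slot and upright, the cover is back, and the punch is lying flat. I'll carry it to the viewing spot (0.548, -0.224, 0.17), turning to yaw 13°.

```bash
python3 -m crank '[{"dp":[-5,15,0],"angular":[0,0,-0.06]},{"dp":[-11,26,0],"angular":[0,0,-0.055]},{"dp":[-11,28,0],"angular":[0,0,0]},{"dp":[-11,28,0],"angular":[0,0,0]},{"dp":[-11,28,0],"angular":[0,0,0]}]'
python3 -m crank '[{"dp":[-11,28,0],"angular":[0,0,0]},{"dp":[-11,28,0],"angular":[0,0,0]},{"dp":[-11,26,0],"angular":[0,0,0]},{"dp":[-11,20,0],"angular":[0,0,0]},{"dp":[0,0,0],"angular":[0,0,0]}]'
```

```text
time: 17.17
tcp_pos: [0.5748, -0.0513, 0.2025]
orientation: [-179.6, 0.2, 14.1]
contact_force: [1.1, -1.2, -0.8]
opening: 0.006
time: 17.58
tcp_pos: [0.5504, -0.17, 0.1925]
orientation: [-179.3, 1.1, 13.8]
contact_force: [-0.3, 0.4, -0.9]
opening: 0.0054
```

```bash
python3 -m crank '[{"dp":[-5,18,-5],"angular":[-0.012,0.018,0.01]},{"dp":[-5,16,-5],"angular":[0,0,0]},{"dp":[-4,10,-4],"angular":[0,0,0]},{"dp":[0,0,0],"angular":[0,0,0]},{"dp":[0,0,0],"angular":[0,0,0]}]'
python3 - <<'E'
from h import *
st=env.read_state(); print(st['tcp_pos'].round(4),st['orientation'].round(2))
for n in('wrist','side','scene'):
    p,d=optics.read_camera(n);np.savez(f'pics/o_{n}.npz',p=p,d=d,tcp_pos=st['tcp_pos'],orientation=st['orientation'])
    q=p if n=='wrist' else cv2.resize(p[60:230,260:420] if n=='side' else p[130:310,140:360],None,fx=3.5,fy=3.3,interpolation=cv2.INTER_CUBIC)
    cv2.imwrite(f"pics/o_{n}.png",q[:,:,::-1])
E
```

```text
time: 18.0
tcp_pos: [0.5437, -0.2162, 0.1986]
orientation: [-179.3, 0.6, 13.1]
contact_force: [0.3, 0.8, -1.3]
opening: 0.0056
[ 0.5437 -0.2162  0.1986] [-179.35    0.59   13.05]
```

View pics/o_wrist.png

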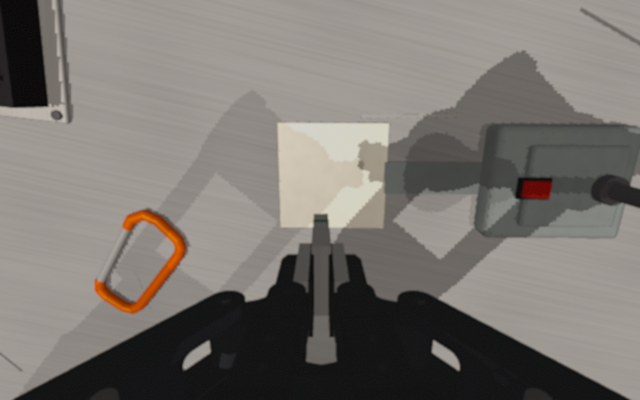

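View pics/o_side.png

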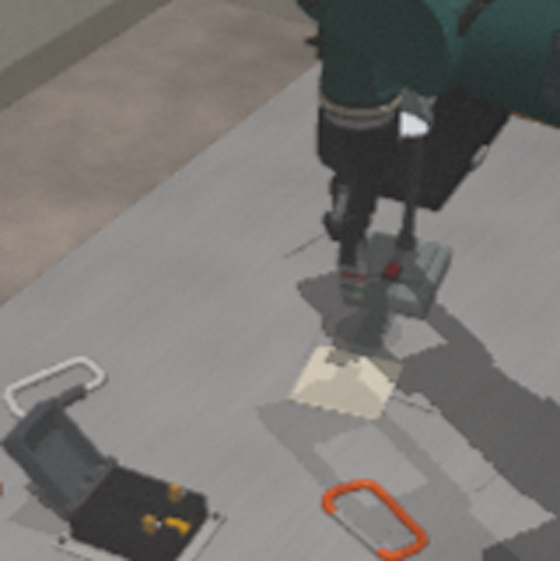

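View pics/o_scene.png

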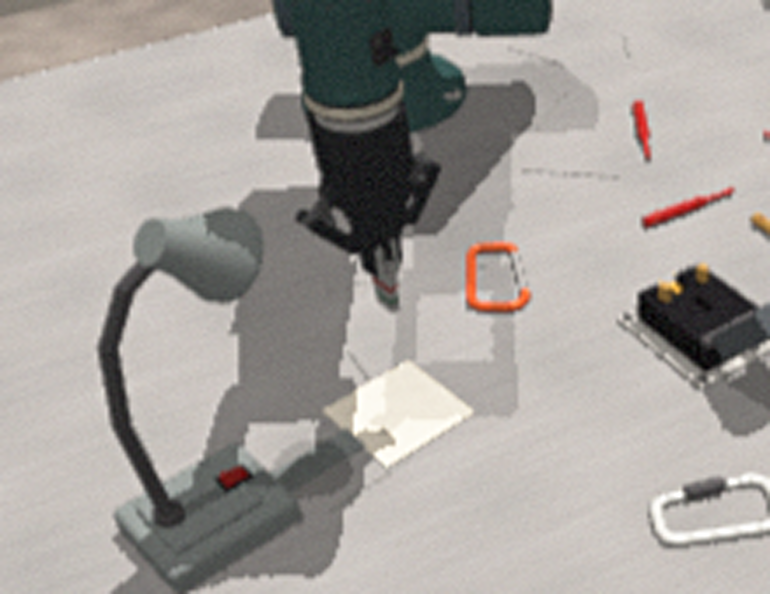

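The wrist view gives the white plate's corners (277,123), (389,123), (384,228), (281,228), the lamp strip level at y≈177, and the gauge parallel to the plate edges. I'll compute the spot again from this.

Run:
```python
from h import *
z=np.load('pics/o_wrist.npz');st=dict(tcp_pos=z['tcp_pos'],orientation=z['orientation'])
P=plane('wrist',[(277,123),(389,123),(384,228),(281,228)],.003,st);print(P.round(4),P.mean(0))
for a,b in((1,0),(2,3)):
    e=P[b]-P[a];print(np.linalg.norm(e),np.degrees(np.arctan2(e[1],e[0])))
B=plane('wrist',[(484,124),(637,124),(625,237),(477,233)],.038,st);print('base',B.round(4))
C=cloud('wrist',z['d'],st);p=z['p'];h=cv2.cvtColor(p,cv2.COLOR_RGB2HSV)
m=((h[...,0]<5)|(h[...,0]>175))&(h[...,1]>150)&(np.arange(640)>480)[None];print('switch',C[m].mean(0).round(4))
# gauge pts
Tr=R.from_euler('xyz',st['orientation'],degrees=True).as_matrix();T=(C-st['tcp_pos'])@Tr*1000
for r in(220,240,260,300,340): print(r,T[r,321].round(1),C[r,321].round(4))
Cs=cloud('scene',np.load('pics/o_scene.npz')['d'])
m=(abs(Cs[...,0]-.545)<.03)&(abs(Cs[...,1]+.215)<.03)&(Cs[...,2]>.11)&(Cs[...,2]<.2);Q=Cs[m];print(m.sum(),Q.min(0),np.percentile(Q[:,2],2),Q.mean(0))
Cs=cloud('side',np.load('pics/o_side.npz')['d'])
m=(abs(Cs[...,0]-.545)<.03)&(abs(Cs[...,1]+.215)<.03)&(Cs[...,2]>.11)&(Cs[...,2]<.2);Q=Cs[m];print(m.sum(),Q.min(0),np.percentile(Q[:,2],2),Q.mean(0))
```

```text
[[ 0.583  -0.1659  0.003 ]
 [ 0.6057 -0.2628  0.003 ]
 [ 0.509  -0.2861  0.003 ]
 [ 0.4859 -0.1889  0.003 ]] [ 0.54590644 -0.22594641  0.003     ]
0.09952688483976159 103.16878265841675
0.09991387372468082 103.36063709907758
base [[ 0.6228 -0.329   0.038 ]
 [ 0.65   -0.4452  0.038 ]
 [ 0.5605 -0.4806  0.038 ]
 [ 0.5346 -0.356   0.038 ]]
switch [ 0.5838 -0.3842  0.0457]
220 [10.   1.2 52.2] [ 0.553  -0.2147  0.1462]
240 [15.1  1.1 12.3] [ 0.5584 -0.2138  0.1861]
260 [8.3 1.1 7.6] [ 0.5519 -0.2154  0.1908]
300 [-9.3  1.1  6.5] [ 0.5348 -0.2194  0.1921]
340 [-178.7    1.7  200.3] [ 3.674e-01 -2.565e-01  1.000e-04]
124 [ 0.53074171 -0.23492551  0.13033329] 0.13572986657350963 [ 0.5505624  -0.21835502  0.17201914]
110 [ 0.52512532 -0.22451989  0.13401376] 0.13516251955129527 [ 0.53860317 -0.21142607  0.16846927]
```

```bash
python3 -m crank '[{"dp":[0,6,-4],"angular":[-0.011,0.008,0]},{"dp":[0,4,-3],"angular":[0,0,0]},{"dp":[0,0,0],"angular":[0,0,0]},{"dp":[0,0,0],"angular":[0,0,0]},{"dp":[0,0,0],"angular":[0,0,0]}]'
python3 -m crank '[{"dp":[0,0,0],"angular":[0,0,0]},{"dp":[0,0,0],"angular":[0,0,0]},{"dp":[0,0,0],"angular":[0,0,0]},{"dp":[0,0,0],"angular":[0,0,0]},{"dp":[0,0,0],"angular":[0,0,0]}]'
```

```text
time: 18.57
tcp_pos: [0.5474, -0.2234, 0.2068]
orientation: [179.9, 0.0, 13.4]
contact_force: [-0.4, -0.1, -0.4]
opening: 0.0056
time: 18.98
tcp_pos: [0.5474, -0.2231, 0.2068]
orientation: [180.0, 0.0, 13.4]
contact_force: [0.1, 0.2, -0.2]
opening: 0.0058
```

Run:
```python
from h import *
for n in('scene','side'):
    p,d=optics.read_camera(n);cv2.imwrite(f'pics/q_{n}.png',p[:,:,::-1]);C=cloud(n,d)
    o=np.array([.599,.078]);Rb=R.from_euler('z',6.4,degrees=True).as_matrix()[:2,:2]
    B=(C[...,:2]-o)@Rb; m=(abs(B[...,1])<.04)&(B[...,0]>.03)&(B[...,0]<.2)&(C[...,2]>.06);Q=np.c_[B[m][:,0],C[m][:,2]];print(n,'cover',m.sum(),Q.max(0),Q.min(0))
    h=cv2.cvtColor(p,cv2.COLOR_RGB2HSV);m=((h[...,0]>=4)&(h[...,0]<=12)&(h[...,1]>150)&(h[...,2]>120)).astype(np.uint8)
    k,l,S,ce=cv2.connectedComponentsWithStats(cv2.morphologyEx(m,cv2.MORPH_CLOSE,np.ones((3,3))))
    for i in range(1,k):
        if S[i,4]>60:
            r=cv2.minAreaRect(np.float32(plane(n,np.argwhere(l==i)[:,::-1],.005)[:,:2]*1000));print(np.round(r[0]),np.round(r[1]))
    m=((h[...,0]>=13)&(h[...,0]<=24)&(h[...,1]>100)&(h[...,2]>90));q=m&(abs(C[...,0]-.53)<.08)&(abs(C[...,1]-.242)<.03);print('punch z',q.sum(),np.percentile(C[q][:,2],[5,50,95]))
print(env.read_state()['tcp_pos'],env.read_state()['dq'])
```

```text
scene cover 267 [0.12643996 0.12248383] [0.05613949 0.06030647]
[418. -57.] [ 61. 110.]
[  29. -742.] [55. 39.]
[680. 274.] [111.  64.]
[790. 146.] [113.  62.]
punch z 74 [0.00263253 0.00996436 0.01400421]
side cover 394 [0.12567254 0.12572994] [0.05445472 0.06023098]
[791. 148.] [112.  63.]
[417. -54.] [ 59. 112.]
[680. 272.] [113.  63.]
punch z 128 [0.00473877 0.01191341 0.01642557]
[ 0.54741487 -0.22304375  0.20672056] [ 0.02819595  0.01624    -0.04425004 -0.00878805  0.01572618 -0.1456341 ]
```

View pics/q_side.png

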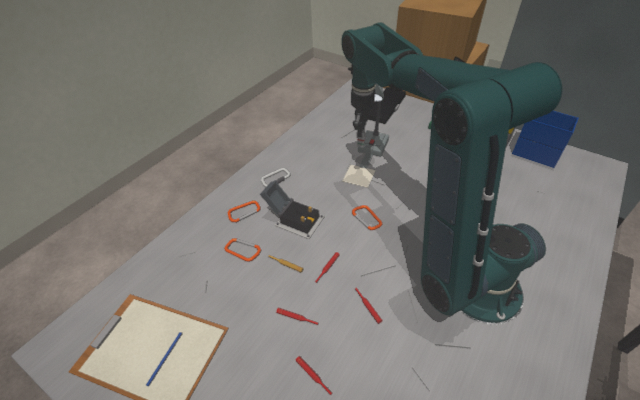

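View pics/q_scene.png

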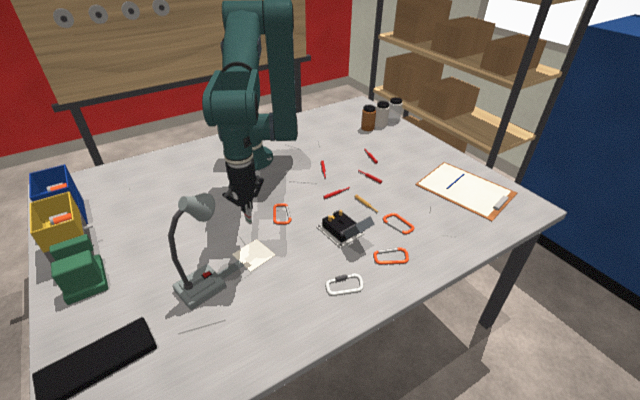

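The views show the cover tipped back with its edge at z ≈ 0.122 (fits the 2.25 rad stop), the punch flat, and the carabiners in place. I'm handing in.

```bash
python3 -c "
from rig import env
print(env.finish_job())"
```

```text
the job is handed in; nothing more can be done
None
```

I handed the job in at about 19 s of the 61 s allowed; the rig gives no verdict. The punch's pin lifted the cover's front edge out of the groove and tipped the cover right back. I laid the punch on clear bench, then drew the gauge out and held it over the white plate facing the lamp.

My last checks:
- **Gauge:** its centre is at about (0.547, −0.223, 0.171). The viewing spot measured (0.546, −0.226, 0.170), so it is within about 4 mm. The tool is vertical and 0.2° off square to the lamp, and the arm is still.
- **Cover:** its edge is at z ≈ 0.122, which fits the 2.25 rad stop.
- **Punch:** it lies flat and released, with no part above about 16 mm.
- **Carabiners:** the three orange ones are within about 2 mm of where they started. I checked the screwgate only by eye, and it looks unmoved.

Two things disagreed:
- **Finger opening:** it read 3 to 5 mm less than the true thickness: about 9 mm on the 14 mm shank and 6 mm on the 8 mm gauge. Both grips held, and I did not find the cause.
- **Gauge height:** I worked out its final height from the grip offset (36 mm below the TCP). Camera depth had agreed with that offset within 1 mm just before the last small move.

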